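# Get the bench meter station ready again after washing-up

## Robot

A 6-joint arm with a two-finger parallel gripper is mounted at the origin on the work surface. World frame = base frame: x ahead of the robot, y to its left, z up, the work surface at z = 0. Lengths are in m, angles in rad, forces in N, time in s.
With the tool pointing down it reaches from about 0.275 to 0.825 m from the base axis. Payload 4.9 kg.
Tool frame: the origin (TCP) lies where the fingers leave the gripper's body, on its centre line; the fingertips stand 73 mm ahead of it and the grasp point (between the pads) lies bot.pinch_z ahead of it (bot.pinch_z is the distance from the TCP to the grasp point, in m); x points along the fingers, y is the direction in which the jaws open and shut, and the axes are right-handed (so a half turn about x gives the same grasp; the last joint's range is limited). The gripper opens to 85 mm and grips with 20 to 120 N. Pads are 22 mm wide; open, the fingers measure 114 mm over their backs; the gripper's body (76 mm by 85 mm) begins 54 mm behind the grasp point. The pads swing forward as they close: fully open they stand 13 mm farther back than shut.
Start: joints at [1.203, 0.326, -0.193, 1.052, 0, 1.437], TCP at [0.127, 0.535, 0.304] pointing down, gripper open.
Joint ranges: [-2.65, 2.65], [-0.97, 1.79], [-1.3, 1.35], [-1.93, 2.1], [-1.47, 1.37], [-3.14, 3.14]. Speed limits (rad/s): [2.57, 2.57, 3.14, 3.14, 3.14, 3.14].

## Interface

Orientations are given as a unit quaternion [x, y, z, w].
In Python, from workcell import bot gives the robot as it stands.
- The arm moves only by the tool arm_command, never from a script. Its argument "plan" is a list of rows, each a list of 3 entries, a list of its own where there are three numbers: the turn, a rotation vector about the tool's x, y, z in degrees, then the shift along the tool's x, y, z in cm, then the closure, from 0 (fully open) to 1 (shut). In form: [[[wx, wy, wz], [x, y, z], hand], ...]. A call has 1 to 8 rows; each row shifts and turns the pose as measured when the row begins, along the tool's axes as they then stand; what a row does not reach is not made up. A row lasts 1/10 s, in which the tool goes at most 50 mm and 8.59 degrees, less where a joint would pass 70% of its speed; a pose out of reach is approached as far as the arm can. A call is refused whole if a number of a shift passes 5 or a number of a turn 8.59, either way. A call with a gripper value outside its range is refused whole. The fingers move at their own pace and stop on an object; "force" is the grip in N (left out, the last holds). Time passes only in rows, so rows that do not move let the fingers close. It gives the time, the measured TCP pose, the force and the opening at its end, in the units of the state.
- bot.get_state(): the state, without advancing time (a new reading comes with each control period).
- bot.grab_frame(name): name is "side" or "top" or "wrist"; returns a dict with "pixels" (420x560x3 uint8, red, green, blue), "z_map" (420x560 float32, m along the optical axis (not along the pixel's ray), 0 where there is no reading), "intrinsics" (3x3 intrinsics, pixels), "world_to_cam" (4x4, takes a point from world to camera coordinates). Camera axes: x right, y down, z forward; pixel columns grow to the right and rows downward; lengths in m; the calibration is good to about 2 mm. The wrist camera is an equidistant fisheye: a pixel r from the principal point sees the ray r / f radians off the axis. A picture is of the moment at which its call begins.
- bot.hand_in(): hands the job in, once; it reports no verdict.
The state is a dict: "t": time; "joints": joint angles; "qvel": joint speeds; "tau": joint torques, N m; "tool_pos": TCP position; "ee_rot": TCP orientation; "wrist_force": force on the tool from outside, world axes, zero at the start; "wrist_torque": the same for the moment, N m; "finger_gap": finger opening in m.
Only numpy, scipy, OpenCV 4.12 (cv2) and the standard library are available. Lean on these libraries where they do the work, as an engineer would, in place of code of your own. Each camera call takes 0.05 s, during which the arm holds its last target. There are 200 camera calls.

## Task

Get the meter station ready again: hang every probe that lies on the drying mat upright in the holder, each by its flange in a slot of its own, pushed well back and tip down, and press the red module fully home, flush with the deck, in whichever of the meter's two recesses is empty. Leave the module that is already fitted where it is, and do not knock over the glassware.

Things in the scene. Friction and masses are not known exactly. Their poses are not given: they have to be found in the camera images.
- probe1: Blue-headed probe, may be absent. Origin on its axis at the flange's lower face; x runs from there along the shaft to the tip. Round head 18 mm thick, x = -35 to -5 mm (grip its middle). Black flange 24 mm square, x = -5 to 0. Steel shaft 9 mm, x = 0 to 112. White guard 24 mm square, x = 110 to 140. 0.09 to 0.13 kg, centre of mass at x = 90. Lies level, axis 12 mm above the bench, head away from the robot
- probe2: Orange-headed probe, may be absent. Origin on its axis at the flange's lower face; x runs from there along the shaft to the tip. Round head 18 mm thick, x = -35 to -5 mm (grip its middle). Black flange 24 mm square, x = -5 to 0. Steel shaft 9 mm, x = 0 to 112. White guard 24 mm square, x = 110 to 140. 0.09 to 0.13 kg, centre of mass at x = 90. Lies level, axis 12 mm above the bench, head away from the robot
- probe3: Green-headed probe, may be absent. Origin on its axis at the flange's lower face; x runs from there along the shaft to the tip. Round head 18 mm thick, x = -35 to -5 mm (grip its middle). Black flange 24 mm square, x = -5 to 0. Steel shaft 9 mm, x = 0 to 112. White guard 24 mm square, x = 110 to 140. 0.09 to 0.13 kg, centre of mass at x = 90. Lies level, axis 12 mm above the bench, head away from the robot
- probe4: Yellow-headed probe, may be absent. Origin on its axis at the flange's lower face; x runs from there along the shaft to the tip. Round head 18 mm thick, x = -35 to -5 mm (grip its middle). Black flange 24 mm square, x = -5 to 0. Steel shaft 9 mm, x = 0 to 112. White guard 24 mm square, x = 110 to 140. 0.09 to 0.13 kg, centre of mass at x = 90. Lies level, axis 12 mm above the bench, head away from the robot
- probe1_head (a point): middle of probe1's head, on its axis, 20 mm from its origin; the place to grip it. Lifted by its head in a firm grip (20 N) the probe stays level; slacken it until it only just holds (about 2 to 6 N at the pads, found by opening in steps of 0.1 to 0.2 mm) and the probe swings down and hangs from the pads; below about 1 N it falls
- probe2_head (a point): middle of probe2's head, on its axis, 20 mm from its origin; the place to grip it. Lifted by its head in a firm grip (20 N) the probe stays level; slacken it until it only just holds (about 2 to 6 N at the pads, found by opening in steps of 0.1 to 0.2 mm) and the probe swings down and hangs from the pads; below about 1 N it falls
- probe3_head (a point): middle of probe3's head, on its axis, 20 mm from its origin; the place to grip it. Lifted by its head in a firm grip (20 N) the probe stays level; slacken it until it only just holds (about 2 to 6 N at the pads, found by opening in steps of 0.1 to 0.2 mm) and the probe swings down and hangs from the pads; below about 1 N it falls
- probe4_head (a point): middle of probe4's head, on its axis, 20 mm from its origin; the place to grip it. Lifted by its head in a firm grip (20 N) the probe stays level; slacken it until it only just holds (about 2 to 6 N at the pads, found by opening in steps of 0.1 to 0.2 mm) and the probe swings down and hangs from the pads; below about 1 N it falls
- holder: fixed holder: white level comb 8 mm thick, 266 mm wide, upper face 190 mm above the bench, on two end posts and a low grey base. Four slots 14 mm wide, 56 mm apart, open to the front (-x of the holder, facing the robot). Front edge at x = -26 mm, slot ends at x = +8 mm, back edge +38 mm. Origin on the bench below the middle of the slot row; z up
- holder_mid (a point): middle of the slot row, on the comb's upper face, axes as the holder's
- slot0 (a point): place in slot 0 where a probe's axis belongs, on the comb's upper face, holder y = -84 mm
- slot1 (a point): place in slot 1 where a probe's axis belongs, on the comb's upper face, holder y = -28 mm
- slot2 (a point): place in slot 2 where a probe's axis belongs, on the comb's upper face, holder y = 28 mm
- slot3 (a point): place in slot 3 where a probe's axis belongs, on the comb's upper face, holder y = 84 mm
- meter: fixed meter, grey case 170 (x) by 190 (y) mm, deck 50 mm above the bench, low sloped display along its back (+x) edge up to 100 mm high, 80 mm behind the recesses. Two recesses 37 mm (x) by 53 mm (y), 80 mm apart along y. Origin on the bench below its centre; z up. A copper bed in each recess, 9 mm below the deck, goes down 5 mm when pressed with over 6 N and stays
- port_a (a point): centre of the mouth of recess a (meter +y side), at deck height, axes as the meter's
- port_b (a point): centre of the mouth of recess b (meter -y side), at deck height
- module: red module, body 34 mm (x) by 50 mm (y) by 14 mm high, with a white grip rib on top, 12 mm thick (x) by 30 mm long (y) by 16 mm high. Origin at the centre of its underside, z up. Fits either way round, long side along the meter's y. Set in a recess it stands 5 mm proud until pressed; flush when its red top is level with the deck
- module_rim (a point): centre of the module body's red top face (under the rib), 14 mm above its origin, 16 mm below the rib's top
- fitted_a: pale grey module already fitted, flush, in recess a, same 50 x 34 mm outline and white rib; absent if recess a is the empty one
- fitted_b: pale grey module already fitted, flush, in recess b; absent if recess b is the empty one
- beaker_big: glass beaker, 76 mm across, 95 mm high, bystander, origin under its centre
- beaker_small: glass beaker, 52 mm across, 60 mm high, bystander, origin under its centre
- funnel: upturned glass funnel, 80 mm across, 85 mm high, bystander, origin under its centre
Not all that is in view belongs to the job. What is shaped like the probe1 but pink or turquoise is not meant. What is shaped like the module but orange is not meant.

How it is judged:
At the end, for the whole second after the job is handed in: Every probe hangs tip down by its flange in a slot (flange within 5 mm of the comb's top, at most 16 mm forward of the slot point, upright within 0.15 rad), at rest; the red module is in the empty recess, centred within 4 mm, level, its top at most 2.2 mm above the deck (z of probe1 in the frame of holder_mid between -0.004 and 0.005 m and x of probe1 in the frame of holder_mid between -0.016 and 0.01 m and y of probe1 in the frame of holder_mid between -0.1 and 0.1 m and angle between the x axis of each of probe1, probe2, probe3, probe4 and the z axis of holder, either way round below 0.15 rad and z of each of probe1_head, probe2_head, probe3_head, probe4_head in the frame of holder_mid above 0.012 m and linear speed of each of probe1, probe2, probe3, probe4 below 0.03 m/s and z of probe2 in the frame of holder_mid between -0.004 and 0.005 m and x of probe2 in the frame of holder_mid between -0.016 and 0.01 m and y of probe2 in the frame of holder_mid between -0.1 and 0.1 m and z of probe3 in the frame of holder_mid between -0.004 and 0.005 m and x of probe3 in the frame of holder_mid between -0.016 and 0.01 m and y of probe3 in the frame of holder_mid between -0.1 and 0.1 m and z of probe4 in the frame of holder_mid between -0.004 and 0.005 m and x of probe4 in the frame of holder_mid between -0.016 and 0.01 m and y of probe4 in the frame of holder_mid between -0.1 and 0.1 m and ((z of module_rim in the frame of port_a between -0.003 and 0.0022 m and x of module_rim in the frame of port_a between -0.004 and 0.004 m and y of module_rim in the frame of port_a between -0.004 and 0.004 m and angle between the z axis of module and the z axis of meter, either way round below 0.06 rad) or (z of module_rim in the frame of port_b between -0.003 and 0.0022 m and x of module_rim in the frame of port_b between -0.004 and 0.004 m and y of module_rim in the frame of port_b between -0.004 and 0.004 m and angle between the z axis of module and the z axis of meter, either way round below 0.06 rad)) and linear speed of module below 0.02 m/s); the robot touches nothing.
It fails at once if the module already fitted is pulled out or shifted by more than 10 mm (distance of any of fitted_a, fitted_b from where it was at the start of the episode above 0.01 m).
It fails at once if the beaker_big is knocked over (angle between beaker_big's own z axis and vertical above 0.7 rad).
It fails at once if the beaker_small is knocked over (angle between beaker_small's own z axis and vertical above 0.7 rad).
It fails at once if the funnel is knocked over (angle between funnel's own z axis and vertical above 0.7 rad).
Of probe1, probe2, probe3, probe4 only 3 to 4 are there at a start; the rules pass over those that are not, and their reading is None.
Of fitted_a, fitted_b only 1 to 1 are there at a start; the rules pass over those that are not, and their reading is None.
At some moment in a run one of module may be knocked a few centimetres aside while the robot is not near it.
It also fails if it takes over 210 s, if anything falls off the work surface, if the arm or the gripper's body presses on something with over 40 N, if the wrist force passes 120 N, or if a joint passes its speed limit or range.

## Working session

There is one attempt and no reset: what is moved stays moved. The work goes in short steps, Python scripts to look and compute and a tool call to move; the robot and the scene stay as the last step left them, time stands still between calls to the robot, and variables do not carry over. Pictures are saved under pics/ and viewed, about 12 in all and at most 16, crops included, and the job is handed in when it is done.

Besides the shell and the picture viewer there is one more tool, called after "Request:" by a JSON object that holds its "op" and its "data". arm_command: Moves the arm, as the interface text tells. Its arguments: {"type":"object","properties":{"plan":{"type":"array","items":{"type":"array"}},"force":{"type":"number"}},"required":["plan"]}

```bash
ls; mkdir -p pics; python3 - <<'E'
from workcell import bot
import cv2,numpy as np
print(bot.pinch_z, bot.get_state())
for n in("top","side"):
    f=bot.grab_frame(n); np.savez(f"{n}0.npz",**f); cv2.imwrite(f"pics/{n}0.png",f["pixels"][:,:,::-1])
    print(f["intrinsics"],f["world_to_cam"])
E
```

```text
pics
0.0539 {'t': 0.0, 'joints': array([ 1.20279674e+00,  3.26938946e-01, -1.93640814e-01,  1.05206298e+00,
       -2.91072086e-06,  1.43657977e+00]), 'qvel': array([-1.44652672e-03,  5.97900077e-05, -8.63158082e-04, -1.88852365e-04,
        2.08567052e-03, -3.10124357e-04]), 'tau': array([-1.20253435e-05, -4.43396044e+01,  2.62443101e+01,  1.53849309e-02,
       -1.56916212e-04, -2.51518870e-06]), 'tool_pos': array([0.12722716, 0.53456194, 0.30308285]), 'ee_rot': array([ 0.08183406,  0.70244237, -0.08309923,  0.70211995]), 'wrist_force': array([ 0.17059131, -0.84215401,  0.38503628]), 'wrist_torque': array([-0.00471019,  0.0386935 , -0.02971163]), 'finger_gap': 0.08549655320633304}
[[392.67288387   0.         278.86225875]
 [  0.         392.67288387 208.78241967]
 [  0.           0.           1.        ]] [[ 0.02069757 -0.99970396  0.0127905   0.03155937]
 [-0.9925163  -0.02208534 -0.12009846  0.45060489]
 [ 0.12034539 -0.01020903 -0.99267959  1.5090165 ]
 [ 0.          0.          0.          1.        ]]
[[537.73024334   0.         276.61651061]
 [  0.         537.73024334 207.8777013 ]
 [  0.           0.           1.        ]] [[ 0.80868638 -0.58789465  0.02015518 -0.30810261]
 [-0.33994484 -0.49502941 -0.79961452  0.28396676]
 [ 0.4800665   0.63978572 -0.60017529  1.30521332]
 [ 0.          0.          0.          1.        ]]
```

View pics/top0.png

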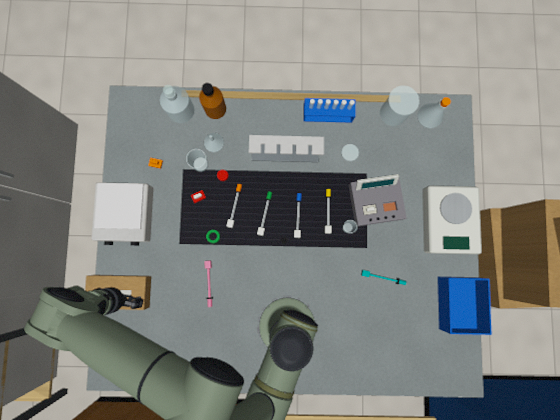

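View pics/side0.png

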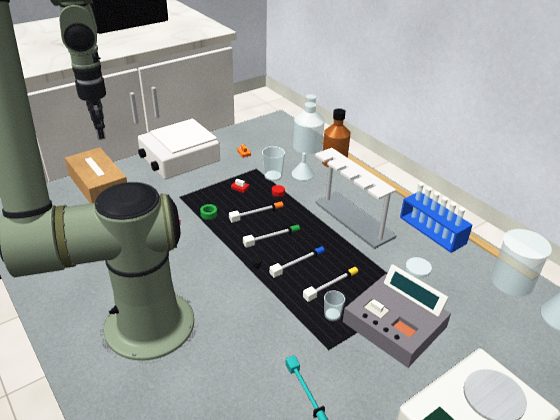

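The top view shows four probes with heads orange (239,187), green (269,195), blue (299,197) and yellow (328,192). The red module is at (198,197), the meter at (377,200) with recess b (copper, 389,207) empty, and the holder is at (287,145). The small beaker at (349,227) stands near the yellow probe's tip.

```bash
cat > h.py <<'E'
import numpy as np,cv2
from scipy.spatial.transform import Rotation as R
def ray(f,uv):
    K=f["intrinsics"];T=f["world_to_cam"];uv=np.atleast_2d(uv).astype(float)
    p=np.c_[(uv-K[[0,1],[2,2]])/K[[0,1],[0,1]],np.ones(len(uv))]
    return -T[:3,:3].T@T[:3,3], p@T[:3,:3]
def onplane(f,uv,z):
    c,d=ray(f,uv); return c+d*((z-c[2])/d[:,2])[:,None]
def cloud(f):
    h,w=f["z_map"].shape; u,v=np.meshgrid(np.arange(w),np.arange(h))
    c,d=ray(f,np.c_[u.ravel(),v.ravel()]); return (c+d*f["z_map"].reshape(-1,1)).reshape(h,w,3)
HUE={'orange':(10,20),'green':(50,75),'blue':(108,125),'yellow':(23,32),'red':(0,5)}
def blobs(f,col,minA=8,s=150,v=80):
    hsv=cv2.cvtColor(f["pixels"],cv2.COLOR_RGB2HSV); lo,hi=HUE[col]
    m=cv2.inRange(hsv,(lo,s,v),(hi,255,255))
    if col=='red': m|=cv2.inRange(hsv,(175,s,v),(180,255,255))
    n,l,st,c=cv2.connectedComponentsWithStats(m)
    return [(c[i],st[i,4],l==i) for i in range(1,n) if st[i,4]>=minA]
E
python3 - <<'E'
from h import *
np.set_printoptions(precision=4,suppress=True)
for n in("top","side"):
    f=dict(np.load(n+"0.npz")); P=cloud(f)
    print(n)
    for c in HUE:
        for uv,a,m in blobs(f,c,10):
            w=onplane(f,uv,0.014)[0]
            if 0.2<w[0]<0.8 and abs(w[1])<.5: print(c,uv,a,w[:2],"cloud",P[m].mean(0))
    px=f["pixels"].astype(int); white=(px.min(2)>150)&((px.max(2)-px.min(2))<30)
    z=P[...,2]
    sel=white&(z>.012)&(z<.04)&(P[...,0]>.2)&(P[...,0]<.62)&(P[...,1]>-.2)&(P[...,1]<.3)
    k,l,st,cc=cv2.connectedComponentsWithStats(sel.astype(np.uint8))
    for i in range(1,k):
        if st[i,4]>12: print("white",cc[i],st[i,4],P[l==i].mean(0))
    # comb
    sel=(abs(z-.19)<.006)&(P[...,0]>.5)&(P[...,0]<.85)&(abs(P[...,1])<.25)
    print("comb",sel.sum(),cv2.minAreaRect(P[sel][:,:2].astype(np.float32)))
    sel=(abs(z-.05)<.004)&(P[...,0]>.3)&(P[...,0]<.7)&(P[...,1]<-.15)&(P[...,1]>-.5)
    print("deck",sel.sum(),cv2.minAreaRect(P[sel][:,:2].astype(np.float32)))
    hsv=cv2.cvtColor(f["pixels"],cv2.COLOR_RGB2HSV)
    cu=cv2.inRange(hsv,(3,70,80),(15,200,255)); k,l,st,cc=cv2.connectedComponentsWithStats(cu)
    for i in range(1,k):
        if st[i,4]>30:
            p=P[l==i]; print("cu",cc[i],st[i,4],p.mean(0))
E
```

```text
top
orange [238.4615 187.3077] 39 [0.5336 0.2031] cloud [0.5327 0.2026 0.0191]
orange [389.1739 206.7174] 46 [ 0.4694 -0.3957] cloud [ 0.4656 -0.3874  0.042 ]
green [268.7647 194.7353] 34 [0.5065 0.0822] cloud [0.5055 0.0821 0.0208]
green [212.5648 236.    ] 108 [0.3386 0.2976] cloud [0.3368 0.2922 0.0485]
yellow [328.  192.5] 40 [ 0.5209 -0.1527] cloud [ 0.5201 -0.152   0.0187]
red [222.1869 175.0093] 107 [0.5817 0.2694] cloud [0.5781 0.2668 0.0322]
red [198.2069 196.2299] 87 [0.4942 0.3606] cloud [0.4943 0.3607 0.0137]
white [231.519  215.3165] 79 [0.4208 0.2257 0.022 ]
white [327.5714 220.1071] 84 [ 0.4102 -0.1505  0.0218]
white [297.6087 210.4348] 23 [ 0.4461 -0.0328  0.0176]
white [261.4648 225.2535] 71 [0.3843 0.1077 0.0221]
white [296.6727 231.3091] 55 [ 0.3635 -0.03    0.0233]
comb 1105 ((0.6627364158630371, 0.022616080939769745), (0.06640166789293289, 0.264059841632843), 0.10614034533500671)
deck 1236 ((0.4733320474624634, -0.31762707233428955), (0.18974867463111877, 0.24552513659000397), 7.563783645629883)
cu [389.3267 206.3069] 101 [ 0.4674 -0.3883  0.0413]
side
orange [27
[... 581 characters left out ...]
0.488  0.3547 0.013 ]
red [277.6029 190.3676] 136 [0.5794 0.268 ] cloud [0.5703 0.2561 0.0245]
white [245.2636 211.8915] 129 [0.4243 0.222  0.0221]
white [259.6846 236.1946] 149 [0.3955 0.1029 0.0215]
white [286.1067 263.8764] 178 [ 0.3883 -0.0339  0.0216]
white [319.6897 286.9015] 203 [ 0.4073 -0.1533  0.0218]
comb 1229 ((0.6619424223899841, 0.023962266743183136), (0.07404488325119019, 0.2728714048862457), 0.4245198667049408)
deck 2740 ((0.4727458655834198, -0.3168761134147644), (0.19383014738559723, 0.24822036921977997), 10.248909950256348)
cu [336.9453 136.2943] 530 [0.836  0.2842 0.1256]
cu [ 95.7727 190.7121] 66 [0.0804 0.5322 0.0574]
cu [404.2905 328.3073] 179 [ 0.459  -0.3924  0.0551]
```

```bash
python3 - <<'E'
import cv2,numpy as np
a=cv2.imread("pics/top0.png"); b=cv2.imread("pics/side0.png")
a=cv2.resize(a[120:250,180:420],(800,433),interpolation=cv2.INTER_CUBIC)
cv2.imwrite("pics/top0c.png",a)
E
cat >> h.py <<'E'
import json
def down(axis_deg,Rcur=None):
    """tool down, jaw line perpendicular to a bench direction axis_deg; of the two, the one nearer Rcur"""
    a=np.radians(axis_deg); y=np.array([-np.sin(a),np.cos(a),0]); x=np.array([0,0,-1.])
    c=[np.c_[x,s*y,np.cross(x,s*y)] for s in(1,-1)]
    return c[0] if Rcur is None else max(c,key=lambda m:np.trace(Rcur.T@m))
def plan(segs,start=None,state=None):
    """segs: (pos,Rmat,hand,step_cm); prints rows in chunks of 8"""
    p,Q=(np.array(state["tool_pos"]),R.from_quat(state["ee_rot"])) if start is None else (np.array(start[0]),R.from_matrix(start[1]))
    rows=[]
    for pos,M,hand,step in segs:
        T=R.from_matrix(M); pos=np.array(pos)
        n=max(1,int(np.ceil(max(np.linalg.norm(pos-p)*100/step-1e-6,np.degrees((Q.inv()*T).magnitude())/8.3-1e-6))))
        for k in range(n):
            w=(Q.inv()*T).as_rotvec(degrees=True)/(n-k); s=Q.inv().apply(pos-p)*100/(n-k)
            w=np.round(w,1)+0.; s=np.round(s,2)+0.; rows.append([w.tolist(),s.tolist(),hand])
            p=p+Q.apply(s/100); Q=Q*R.from_rotvec(w,degrees=True)
    for i in range(0,len(rows),8): print(json.dumps(rows[i:i+8]).replace(" ",""))
    return p,Q.as_matrix()
def st(s): 
    Q=R.from_quat(s["ee_rot"]).as_matrix(); print("t%.1f"%s["t"],"p",np.round(s["tool_pos"],4),"x",np.round(Q[:,0],3),"y",np.round(Q[:,1],3),"F",np.round(s["wrist_force"],1),"gap %.4f"%s["finger_gap"],"j",np.round(s["joints"],2)); return Q
E
python3 - <<'E'
from workcell import bot
from h import *
s=bot.get_state(); Q=st(s)
M=down(np.degrees(np.arctan2(.0225,-.1125)),Q); print(M)
plan([((.50,.21,.25),M,0,4.5)],state=s)
E
```

```text
t0.1 p [0.1272 0.5346 0.3032] x [-0.001 -0.002 -1.   ] y [ 0.232  0.973 -0.002] F [ 1.3 -0.7  0.1] gap 0.0856 j [ 1.2   0.33 -0.19  1.05 -0.    1.44]
[[ 0.          0.19611614  0.98058068]
 [ 0.          0.98058068 -0.19611614]
 [-1.         -0.          0.        ]]
[[[-0.2,0.0,0.0],[0.45,-1.91,3.65],0],[[-0.2,0.0,0.0],[0.44,-1.92,3.64],0],[[-0.2,0.0,0.0],[0.45,-1.94,3.64],0],[[-0.2,0.0,0.0],[0.44,-1.95,3.63],0],[[-0.2,0.0,0.0],[0.45,-1.96,3.62],0],[[-0.2,0.0,0.0],[0.44,-1.98,3.61],0],[[-0.1,0.0,0.0],[0.45,-1.99,3.61],0],[[-0.2,0.0,0.0],[0.44,-1.99,3.6],0]]
[[[-0.1,0.0,0.0],[0.45,-2.01,3.6],0],[[-0.2,0.0,0.0],[0.44,-2.01,3.59],0],[[-0.1,0.0,0.0],[0.45,-2.02,3.59],0],[[-0.2,0.0,0.1],[0.44,-2.04,3.58],0]]
```

Request:
{"op": "arm_command", "data": {"plan": [[[-0.2,0,0],[0.45,-1.95,3.65],0],[[-0.2,0,0],[0.45,-1.95,3.65],0],[[-0.2,0,0],[0.45,-1.95,3.65],0],[[-0.2,0,0],[0.45,-1.95,3.6],0],[[-0.2,0,0],[0.45,-1.95,3.6],0],[[-0.2,0,0],[0.45,-2,3.6],0],[[-0.1,0,0],[0.45,-2,3.6],0],[[-0.2,0,0],[0.45,-2,3.6],0]]}}

```text
t: 0.9
tool_pos: [0.3796, 0.3133, 0.2636]
ee_rot: [0.068, 0.705, -0.069, 0.703]
wrist_force: [0.2, 0.5, 0.1]
finger_gap: 0.0856
```

Request:
{"op": "arm_command", "data": {"plan": [[[-0.1,0,0],[0.45,-2,3.6],0],[[-0.2,0,0],[0.45,-2,3.6],0],[[-0.1,0,0],[0.45,-2,3.6],0],[[-0.2,0,0],[0.45,-2,3.6],0],[[0,0,0],[0,0,0],0]]}}

```text
t: 1.4
tool_pos: [0.5127, 0.1984, 0.2425]
ee_rot: [0.066, 0.705, -0.068, 0.702]
wrist_force: [-0.1, -0.3, 0.8]
finger_gap: 0.0854
```

```bash
python3 - <<'E'
from workcell import bot
from h import *
s=bot.get_state(); Q=st(s)
f=bot.grab_frame("wrist"); np.savez("w0.npz",**f); cv2.imwrite("pics/w0.png",f["pixels"][:,:,::-1]); print(f["intrinsics"],f["world_to_cam"])
f=bot.grab_frame("top"); cv2.imwrite("pics/t1.png",f["pixels"][:,:,::-1])
E
```

```text
t1.4 p [0.5127 0.1984 0.2425] x [-0.004 -0.003 -1.   ] y [ 0.188  0.982 -0.004] F [-0.1 -0.3  0.8] gap 0.0854 j [ 0.24  0.38 -0.28  0.92 -0.    0.43]
[[325.1922621    0.         276.37522738]
 [  0.         325.1922621  208.67505354]
 [  0.           0.           1.        ]] [[ 0.18927103  0.98191068 -0.00528092 -0.28978603]
 [ 0.94352187 -0.18037666  0.2779042  -0.46577976]
 [ 0.27192455 -0.05758188 -0.96059428  0.19200887]
 [ 0.          0.          0.          1.        ]]
```

View pics/w0.png

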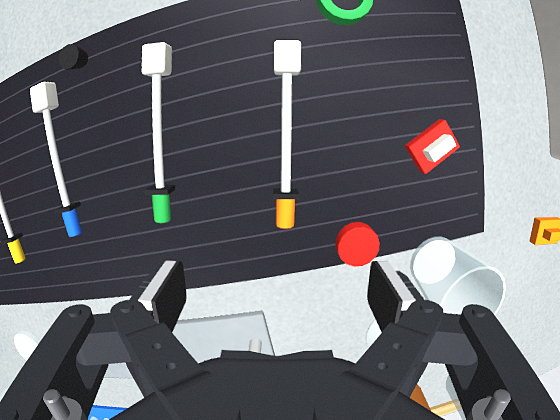

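The wrist view shows all four probes clearly: heads at orange (285,212), green (161,206), blue (71,221) and yellow (17,250). The module is at (433,147).

```bash
cat >> h.py <<'E'
def wray(f,uv):
    K=f["intrinsics"];T=f["world_to_cam"];q=(np.atleast_2d(uv).astype(float)-K[[0,1],[2,2]])/K[0,0]
    th=np.linalg.norm(q,axis=1)[:,None]; d=np.c_[q/np.maximum(th,1e-9)*np.sin(th),np.cos(th)]
    return -T[:3,:3].T@T[:3,3], d@T[:3,:3]
def wplane(f,uv,z):
    c,d=wray(f,uv); return c+d*((z-c[2])/d[:,2])[:,None]
def probes(f,z=0.0,verbose=1):
    """heads by colour and nearest white guard at 145 mm; z = lift of the axis plane above 12 mm"""
    px=f["pixels"].astype(int); white=((px.min(2)>200)&(px.max(2)-px.min(2)<25)).astype(np.uint8)
    white=cv2.morphologyEx(white,cv2.MORPH_OPEN,np.ones((13,13)))
    n,l,s_,c=cv2.connectedComponentsWithStats(white); out={}
    for col in ('orange','green','blue','yellow'):
        for uv,a,m in blobs(f,col,120):
            h=wplane(f,uv,.015+z)[0]
            for i in range(1,n):
                if s_[i,4]<150: continue
                g=wplane(f,c[i],.019+z)[0]; d=(g-h)[:2]; L=np.linalg.norm(d)
                if .13<L<.16 and a<2500:
                    ang=np.degrees(np.arctan2(d[1],d[0]))
                    out[col]=(h,ang); 
                    if verbose: print(col,a,"head",np.round(h,4),"guard",np.round(g,4),"L %.3f ang %.1f"%(L,ang))
    return out
E
python3 - <<'E'
from h import *
f=dict(np.load("w0.npz")); probes(f)
for uv,a,m in blobs(f,'red',100):
    k=np.argwhere(m)[:,::-1]; print('red',uv,a,wplane(f,uv,.014), cv2.minAreaRect(wplane(f,k,.012)[:,:2].astype(np.float32)*1000))
E
```

```text
orange 234 head [0.6113 0.5118 0.015 ] guard [0.6375 0.3602 0.019 ] L 0.154 ang -80.2
green 472 head [0.5042 0.0813 0.015 ] guard [0.36  0.109 0.019] L 0.147 ang 169.1
green 472 head [0.5042 0.0813 0.015 ] guard [ 0.6046 -0.0368  0.019 ] L 0.155 ang -49.6
green 472 head [0.5042 0.0813 0.015 ] guard [0.6601 0.1028 0.019 ] L 0.157 ang 7.8
blue 157 head [ 0.4997 -0.0286  0.015 ] guard [ 0.3528 -0.035   0.019 ] L 0.147 ang -177.5
yellow 263 head [0.5323 0.2012 0.015 ] guard [0.3883 0.2299 0.019 ] L 0.147 ang 168.7
yellow 264 head [ 0.5188 -0.1508  0.015 ] guard [ 0.6046 -0.0368  0.019 ] L 0.143 ang 53.0
yellow 264 head [ 0.5188 -0.1508  0.015 ] guard [ 0.6437 -0.2184  0.019 ] L 0.142 ang -28.4
red [428.94573643 145.20155039] 1161 [[0.4909444  0.35333292 0.014     ]] ((492.50592041015625, 358.9443054199219), (38.114524841308594, 53.55915069580078), 26.423505783081055)
red [356.93069307 243.70957096] 1515 [[0.57800989 0.2666351  0.014     ]] ((579.9739379882812, 266.7823791503906), (49.377403259277344, 44.5146484375), 36.27465057373047)
```

```bash
python3 - <<'E'
from workcell import bot
from h import *
s=bot.get_state(); Q=st(s)
M=down(168.7,Q)
a=plan([((.531,.2014,.15),M,0,4.5)],state=s)
a=plan([((.531,.2014,.077),M,0,3)],start=a)
E
```

```text
t1.5 p [0.5095 0.2007 0.2426] x [-0.007 -0.002 -1.   ] y [ 0.185  0.983 -0.003] F [-1.4  0.8  0. ] gap 0.0854 j [ 0.24  0.37 -0.29  0.92 -0.    0.43]
[[[0.2,-0.1,0.1],[3.08,0.17,0.72],0],[[0.2,-0.1,0.1],[3.09,0.16,0.72],0],[[0.2,-0.2,0.0],[3.08,0.16,0.7],0]]
[[[0.0,0.0,0.0],[2.43,0.0,0.0],0],[[0.0,0.0,0.0],[2.44,0.0,0.0],0],[[0.0,0.0,0.0],[2.43,0.0,0.0],0]]
```

Request:
{"op": "arm_command", "data": {"plan": [[[0.2,0,0],[3.1,0.15,0.7],0],[[0.2,0,0],[3.1,0.15,0.7],0],[[0.2,-0.3,0],[3.1,0.15,0.7],0],[[0,0,0],[0,0,0],0]]}}

```text
t: 1.9
tool_pos: [0.5274, 0.2051, 0.1487]
ee_rot: [0.067, 0.704, -0.068, 0.703]
wrist_force: [-0.4, 0.3, 0.3]
finger_gap: 0.0853
```

```bash
python3 - <<'E'
from workcell import bot
from h import *
f=bot.grab_frame("wrist"); probes(f)
s=bot.get_state(); Q=st(s)
M=down(168.7,Q)
a=plan([((.531,.2014,.077),M,0,3)],state=s)
E
```

```text
orange 233 head [0.5306 0.1947 0.015 ] guard [0.3926 0.2292 0.019 ] L 0.142 ang 165.9
orange 236 head [0.534  0.2077 0.015 ] guard [0.3926 0.2292 0.019 ] L 0.143 ang 171.3
orange 236 head [0.534  0.2077 0.015 ] guard [0.6093 0.3474 0.019 ] L 0.159 ang 61.7
green 821 head [0.5043 0.0821 0.015 ] guard [0.3596 0.1086 0.019 ] L 0.147 ang 169.6
green 821 head [0.5043 0.0821 0.015 ] guard [0.4751 0.2126 0.019 ] L 0.134 ang 102.6
green 821 head [0.5043 0.0821 0.015 ] guard [0.6113 0.1942 0.019 ] L 0.155 ang 46.3
yellow 285 head [0.5312 0.2017 0.015 ] guard [0.3926 0.2292 0.019 ] L 0.141 ang 168.8
t1.9 p [0.5281 0.2055 0.1507] x [ 0.    -0.001 -1.   ] y [ 0.19   0.982 -0.001] F [-1.   0.2  0.1] gap 0.0852 j [ 0.24  0.5  -0.35  0.72 -0.    0.43]
[[[0.1,0.0,0.0],[2.46,-0.11,0.12],0],[[0.1,0.0,0.0],[2.46,-0.12,0.12],0],[[0.2,0.0,0.0],[2.45,-0.11,0.12],0]]
```

Request:
{"op": "arm_command", "data": {"plan": [[[0.1,0,0],[2.5,-0.15,0.15],0],[[0.1,0,0],[2.5,-0.1,0.1],0],[[0.2,0,0],[2.4,-0.1,0.1],0],[[0,0,0],[0,0,0],0.3]]}}

```text
t: 2.35
tool_pos: [0.5319, 0.2058, 0.0832]
ee_rot: [0.069, 0.701, -0.067, 0.707]
wrist_force: [-0.1, -0.7, 1.7]
finger_gap: 0.0735
```

```bash
sed -i "s/'orange':(10,20)/'orange':(8,23)/;s/'yellow':(23,32)/'yellow':(24,34)/" h.py; python3 - <<'E'
from workcell import bot
from h import *
f=bot.grab_frame("wrist"); cv2.imwrite("pics/w1.png",f["pixels"][:,:,::-1])
s=bot.get_state(); Q=st(s)
E
```

```text
t2.4 p [0.533  0.2062 0.0849] x [ 0.011  0.003 -1.   ] y [0.19  0.982 0.005] F [ 0.5  1.1 -0.1] gap 0.0664 j [ 0.24  0.59 -0.4   0.57  0.    0.43]
```

Request:
{"op": "arm_command", "data": {"plan": [[[0,0.6,0],[0.8,-0.5,-0.1],0.5],[[0,0,0],[0,0,0],0.5],[[0,0,0],[0,0,0],1],[[0,0,0],[0,0,0],1],[[0,0,0],[0,0,0],1],[[0,0,0],[0,0,0],1]], "force": 40}}

```text
t: 3.0
tool_pos: [0.5337, 0.2028, 0.0833]
ee_rot: [0.07, 0.701, -0.064, 0.706]
wrist_force: [-0.5, 0.5, -0.6]
finger_gap: 0.0159
```

```bash
python3 - <<'E'
from workcell import bot
from h import *
s=bot.get_state(); Q=st(s)
y=Q[:,1]; 
F=np.c_[[1,0,0],[0,1,0],[0,0,1]]
a=plan([((.50,.2014,.20),Q,1,3)],state=s)
a=plan([((.42,.12,.24),F,1,3)],start=a)
E
```

```text
t3.0 p [0.5337 0.2028 0.0833] x [ 0.008  0.008 -1.   ] y [0.189 0.982 0.009] F [-0.5  0.5 -0.6] gap 0.0159 j [ 0.23  0.59 -0.4   0.57  0.01  0.42]
[[[0.0,0.0,0.0],[-2.34,-0.13,-0.64],1],[[0.0,0.0,0.0],[-2.34,-0.14,-0.64],1],[[0.0,0.0,0.0],[-2.34,-0.13,-0.64],1],[[0.0,0.0,0.0],[-2.34,-0.14,-0.65],1],[[0.0,0.0,0.0],[-2.33,-0.13,-0.64],1]]
[[[-0.8,-8.1,0.7],[-0.38,-0.86,-0.57],1],[[-0.8,-8.1,0.7],[-0.46,-0.85,-0.53],1],[[-0.8,-8.1,0.7],[-0.54,-0.83,-0.47],1],[[-0.8,-8.1,0.8],[-0.61,-0.82,-0.39],1],[[-0.8,-8.1,0.7],[-0.68,-0.81,-0.31],1],[[-0.8,-8.1,0.8],[-0.73,-0.8,-0.23],1],[[-0.8,-8.1,0.7],[-0.76,-0.78,-0.13],1],[[-0.8,-8.2,0.8],[-0.78,-0.77,-0.03],1]]
[[[-0.8,-8.1,0.7],[-0.79,-0.76,0.07],1],[[-0.8,-8.2,0.8],[-0.79,-0.75,0.16],1],[[-0.8,-8.1,0.8],[-0.76,-0.75,0.27],1]]
```

Request:
{"op": "arm_command", "data": {"plan": [[[0,0,0],[0,0,0],0.5],[[0,0,0],[0,0,0],0.5],[[0,0,0],[0.5,0,0],0.5],[[0,0,0],[0.4,0,0],0.5],[[0,0,0],[0.2,0,0],0.5]]}}

```text
t: 3.5
tool_pos: [0.5344, 0.203, 0.0719]
ee_rot: [0.07, 0.701, -0.064, 0.707]
wrist_force: [-0.6, 0.3, -0.1]
finger_gap: 0.043
```

```bash
python3 - <<'E'
from workcell import bot
from h import *
s=bot.get_state(); Q=st(s)
f=bot.grab_frame("wrist"); cv2.imwrite("pics/w2.png",f["pixels"][:,:,::-1])
s=bot.get_state(); Q=st(s)
E
```

```text
t3.5 p [0.5344 0.203  0.0719] x [ 0.009  0.008 -1.   ] y [0.189 0.982 0.009] F [-0.6  0.3 -0.1] gap 0.0430 j [ 0.23  0.61 -0.41  0.54  0.01  0.42]
t3.5 p [0.5342 0.2029 0.0716] x [ 0.009  0.008 -1.   ] y [0.189 0.982 0.009] F [-0.6 -0.1  0.2] gap 0.0428 j [ 0.23  0.61 -0.41  0.54  0.01  0.42]
```

View pics/w2.png

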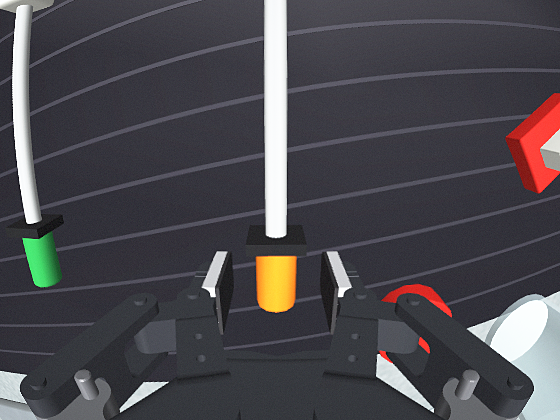

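The jaws straddle the orange head (276,280) and the flange (276,240) lies ahead of the pads.

Request:
{"op": "arm_command", "data": {"plan": [[[0,-0.5,0],[-0.4,0,0],0.5],[[0,0,0],[0,0,0],1],[[0,0,0],[0,0,0],1],[[0,0,0],[0,0,0],1],[[0,0,0],[0,0,0],1]], "force": 40}}

```text
t: 4.05
tool_pos: [0.5339, 0.2029, 0.0758]
ee_rot: [0.07, 0.698, -0.064, 0.71]
wrist_force: [-0.2, 0.1, 0.3]
finger_gap: 0.0161
```

```bash
python3 - <<'E'
from workcell import bot
from h import *
s=bot.get_state(); Q=st(s)
E
```

```text
t4.0 p [0.5339 0.2029 0.0758] x [ 0.017  0.006 -1.   ] y [0.189 0.982 0.009] F [-0.2  0.1  0.3] gap 0.0161 j [ 0.23  0.6  -0.41  0.54  0.    0.42]
```

Request:
{"op": "arm_command", "data": {"plan": [[[0,0,0],[-2.3,-0.1,-0.6],1],[[0,0,0],[-2.3,-0.1,-0.6],1],[[0,0,0],[-2.3,-0.1,-0.6],1],[[0,0,0],[-2.3,-0.1,-0.6],1],[[0,0,0],[-2.3,-0.1,-0.6],1],[[0,0,0],[-1,0,0],1]]}}

```text
t: 4.65
tool_pos: [0.4988, 0.2022, 0.2017]
ee_rot: [0.069, 0.7, -0.066, 0.708]
wrist_force: [1.1, -0.1, -0.9]
finger_gap: 0.0165
```

```bash
python3 - <<'E'
from workcell import bot
from h import *
s=bot.get_state(); Q=st(s)
f=bot.grab_frame("side"); cv2.imwrite("pics/s1.png",f["pixels"][:,:,::-1])
plan([((.42,.12,.24),np.eye(3),1,3)],state=s)
E
```

```text
t4.7 p [0.4988 0.2022 0.2017] x [ 0.012  0.004 -1.   ] y [0.189 0.982 0.006] F [ 1.1 -0.1 -0.9] gap 0.0165 j [ 0.25  0.39 -0.38  0.79  0.    0.44]
[[[-0.8,-8.1,0.8],[-0.36,-0.87,-0.56],1],[[-0.8,-8.1,0.8],[-0.45,-0.85,-0.51],1],[[-0.8,-8.1,0.8],[-0.53,-0.84,-0.46],1],[[-0.8,-8.1,0.7],[-0.6,-0.83,-0.39],1],[[-0.8,-8.1,0.8],[-0.66,-0.81,-0.31],1],[[-0.8,-8.1,0.7],[-0.71,-0.8,-0.22],1],[[-0.8,-8.1,0.8],[-0.74,-0.79,-0.13],1],[[-0.8,-8.1,0.7],[-0.76,-0.78,-0.04],1]]
[[[-0.8,-8.1,0.8],[-0.77,-0.77,0.06],1],[[-0.8,-8.1,0.7],[-0.77,-0.76,0.16],1],[[-0.8,-8.0,0.8],[-0.75,-0.75,0.26],1]]
```

View pics/s1.png

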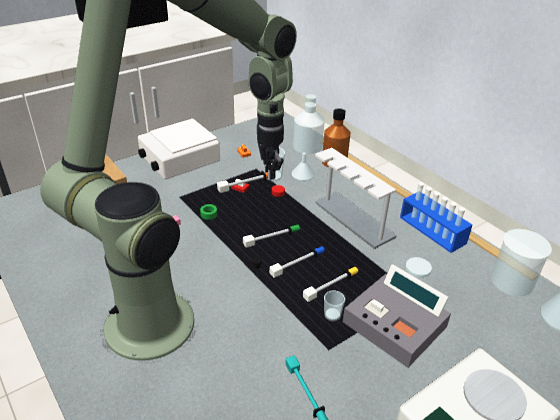

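The orange probe is lifted level; its guard is at (224,187) and its head at the gripper (268,178).

```bash
python3 - <<'E'
from workcell import bot
from h import *
s=bot.get_state()
plan([((.50,.107,.24),np.eye(3),1,3)],state=s)
E
```

```text
[[[-0.8,-8.1,0.8],[-0.34,-0.85,0.17],1],[[-0.8,-8.1,0.8],[-0.33,-0.85,0.21],1],[[-0.8,-8.1,0.7],[-0.31,-0.84,0.24],1],[[-0.8,-8.1,0.8],[-0.28,-0.84,0.27],1],[[-0.8,-8.1,0.7],[-0.26,-0.85,0.3],1],[[-0.8,-8.1,0.8],[-0.22,-0.85,0.32],1],[[-0.8,-8.1,0.8],[-0.19,-0.85,0.33],1],[[-0.8,-8.0,0.7],[-0.15,-0.85,0.35],1]]
[[[-0.8,-8.1,0.8],[-0.11,-0.85,0.35],1],[[-0.8,-8.0,0.7],[-0.08,-0.86,0.36],1],[[-0.9,-8.1,0.8],[-0.03,-0.86,0.35],1]]
```

Request:
{"op": "arm_command", "data": {"plan": [[[-0.8,-8.1,0.8],[-0.35,-0.85,0.2],1],[[-0.8,-8.1,0.8],[-0.35,-0.85,0.2],1],[[-0.8,-8.1,0.7],[-0.3,-0.85,0.25],1],[[-0.8,-8.1,0.8],[-0.3,-0.85,0.25],1],[[-0.8,-8.1,0.7],[-0.25,-0.85,0.3],1],[[-0.8,-8.1,0.8],[-0.2,-0.85,0.3],1],[[-0.8,-8.1,0.8],[-0.2,-0.85,0.35],1],[[-0.8,-8.1,0.7],[-0.15,-0.85,0.35],1]]}}

```text
t: 5.5
tool_pos: [0.5059, 0.1423, 0.2196]
ee_rot: [0.028, 0.279, -0.025, 0.96]
wrist_force: [1.6, 0.6, -2.6]
finger_gap: 0.0161
```

Request:
{"op": "arm_command", "data": {"plan": [[[-0.8,-8.1,0.8],[-0.1,-0.85,0.35],1],[[-0.8,-8,0.7],[-0.1,-0.85,0.35],1],[[-0.9,-8.1,0.8],[0,-0.85,0.35],1]]}}

```text
t: 5.8
tool_pos: [0.538, 0.1396, 0.2285]
ee_rot: [0.013, 0.15, -0.017, 0.989]
wrist_force: [2.1, -0.1, -1.0]
finger_gap: 0.0163
```

```bash
python3 - <<'E'
from workcell import bot
from h import *
s=bot.get_state(); Q=st(s)
f=bot.grab_frame("wrist"); a=f["pixels"][:,:,::-1]; np.savez("w3.npz",**f)
g=bot.grab_frame("side"); b=g["pixels"][:,:,::-1]; np.savez("s3.npz",**g)
cv2.imwrite("pics/m1.png",np.hstack([cv2.resize(a,(480,360)),cv2.resize(b[80:320,200:440],(320,360))[:, :320]]))
plan([((.52,.107,.23),np.eye(3),1,3)],state=s)
E
```

```text
t5.8 p [0.538  0.1396 0.2285] x [ 0.955 -0.029 -0.296] y [0.037 0.999 0.02 ] F [ 2.1 -0.1 -1. ] gap 0.0163 j [ 0.22  0.58 -1.29 -1.56 -0.24  0.1 ]
[[[-0.5,-5.7,0.6],[-0.56,-1.11,-0.1],1],[[-0.5,-5.8,0.7],[-0.57,-1.1,-0.05],1],[[-0.5,-5.7,0.6],[-0.59,-1.09,0.0],1]]
```

View pics/m1.png

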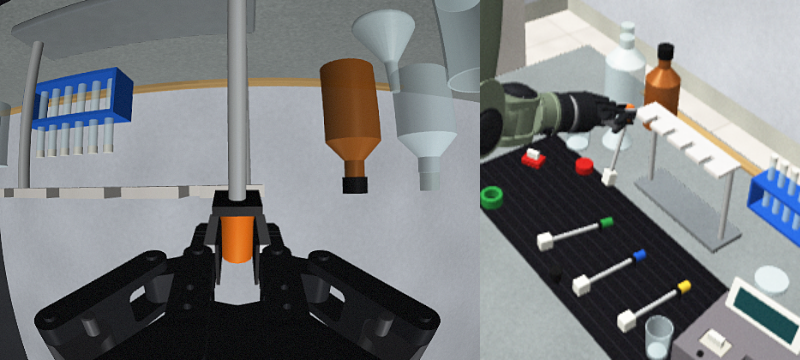

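The arm is near joint 3's limit, with the tool about 17° below horizontal. The probe is held firmly, close to vertical. I'll measure the slots exactly from this view by sampling the comb's front face and top face.

```bash
cat >> h.py <<'E'
def wproj(f,P):
    K=f["intrinsics"];T=f["world_to_cam"];q=np.atleast_2d(P)@T[:3,:3].T+T[:3,3]
    r=np.linalg.norm(q[:,:2],axis=1); th=np.arctan2(r,q[:,2])
    return q[:,:2]/r[:,None]*(th*K[0,0])[:,None]+K[:2,2]
def proj(f,P):
    K=f["intrinsics"];T=f["world_to_cam"];q=np.atleast_2d(P)@T[:3,:3].T+T[:3,3]
    return q[:,:2]/q[:,2:]*K[0,0]+K[:2,2]
def profile(f,pr,x,z,y0=-.13,y1=.17,n=301):
    ys=np.linspace(y0,y1,n); uv=pr(f,np.c_[np.full(n,x),ys,np.full(n,z)]).astype(np.float32)
    g=cv2.cvtColor(f["pixels"],cv2.COLOR_RGB2GRAY)
    return ys,cv2.remap(g,uv[:,0].copy(),uv[:,1].copy(),cv2.INTER_LINEAR).ravel().astype(int)
E
python3 - <<'E'
from h import *
w=dict(np.load("w3.npz")); t=dict(np.load("top0.npz")); sd=dict(np.load("side0.npz"))
def edges(ys,v):
    g=np.convolve(v,np.r_[np.ones(4),-np.ones(4)],'same')
    return [(round(ys[i]*1000),int(g[i])) for i in range(3,len(g)-3) if abs(g[i])>60 and abs(g[i])==max(abs(g[i-3:i+4]))]
for nm,f,pr,x,z in(("w186",w,wproj,.631,.186),("w184",w,wproj,.631,.184),("top",t,proj,.640,.19),("top2",t,proj,.648,.19),("side",sd,proj,.640,.19),("side2",sd,proj,.648,.19)):
    ys,v=profile(f,pr,x,z); print(nm,edges(ys,v))
# front/back edge along x on the top face, in top/side views, at tooth centres
for nm,f in(("top",t),("side",sd)):
    for y in(.079,.023,-.033):
        xs=np.linspace(.60,.72,121); uv=proj(f,np.c_[xs,np.full(121,y),np.full(121,.19)]).astype(np.float32)
        g=cv2.cvtColor(f["pixels"],cv2.COLOR_RGB2GRAY); v=cv2.remap(g,uv[:,0].copy(),uv[:,1].copy(),1).ravel().astype(int)
        print(nm,y,edges(xs,v))
u,v=wproj(w,[[.631,.107,.186]])[0]; print(u,v)
E
```

```text
w186 [(-80, 646), (-73, -325), (-59, 339), (-16, -301), (-2, 315), (41, -305), (55, 320), (98, -332), (105, 344), (122, -717), (131, 484), (142, -560), (151, 718)]
w184 [(-80, 649), (-73, -329), (-59, 326), (-16, -308), (-2, 321), (41, -305), (55, 317), (98, -341), (105, 347), (131, -228), (135, 152), (143, 214)]
top [(-111, 124), (-68, -164), (-56, 156), (-55, 156), (-12, -208), (1, 181), (44, -167), (57, 149), (101, -155), (113, 141), (156, -123), (157, -123)]
top2 [(-111, 114), (-69, -176), (-55, 162), (-12, -217), (1, 180), (44, -164), (45, -164), (57, 152), (100, -142), (113, 142), (156, -126)]
side [(-109, 235), (-62, -203), (-53, 250), (-7, -243), (4, 242), (49, -246), (60, 267), (106, -353), (116, 226), (162, -251)]
side2 [(-109, 236), (-64, -208), (-52, 250), (-8, -208), (6, 199), (49, -215), (61, 214), (103, -191), (115, 242), (162, -207)]
top 0.079 [(630, 135), (696, -141)]
top 0.023 [(630, 149), (695, -141)]
top -0.033 [(629, 151), (696, -149)]
side 0.079 [(619, 65), (626, 124), (697, -108)]
side 0.023 [(623, 89), (632, 83), (698, -133)]
side -0.033 [(623, 78), (631, 75), (697, -125)]
224.68474411418515 224.481596690315
```

```bash
cat >> h.py <<'E'
def fwd(p): return np.c_[[np.cos(p),0,-np.sin(p)],[0,1,0],[np.sin(p),0,np.cos(p)]]
def tcp_for(O,p,reach=.064): M=fwd(p); return np.array(O)-reach*M[:,0]+.02*M[:,2], M
def Opt(s,reach=.064): Q=R.from_quat(s["ee_rot"]).as_matrix(); return np.array(s["tool_pos"])+reach*Q[:,0]-.02*Q[:,2]
E
python3 - <<'E'
from workcell import bot
from h import *
s=bot.get_state()
P,M=tcp_for((.600,.1065,.200),.2); print(P,Opt(s))
plan([(P,M,1,3)],state=s)
E
```

```text
[0.54124913 0.1065     0.23231617] [0.59322786 0.13809596 0.18471572]
[[[-0.8,-3.1,0.9],[0.05,-1.63,0.52],1],[[-0.8,-3.2,0.9],[0.05,-1.64,0.5],1]]
```

Request:
{"op": "arm_command", "data": {"plan": [[[-0.8,-3.1,0.9],[-0.3,-1.2,1.2],1],[[-0.8,-3.1,0.9],[0,-1.2,0.8],1],[[0,0,0],[0,-1,0],1]]}}

```text
t: 6.2
tool_pos: [0.5594, 0.1139, 0.2396]
ee_rot: [-0.001, 0.113, -0.002, 0.994]
wrist_force: [-0.6, 0.3, -1.1]
finger_gap: 0.0165
```

```bash
python3 - <<'E'
from workcell import bot
from h import *
s=bot.get_state(); st(s); print(Opt(s))
P,M=tcp_for((.610,.1065,.202),.2)
a=plan([(P,M,1,3)],state=s)
P,M=tcp_for((.658,.1065,.202),.2)
plan([(P,M,1,1.5)],start=a)
E
```

```text
t6.2 p [0.5594 0.1139 0.2396] x [ 0.975 -0.003 -0.224] y [ 0.003  1.    -0.003] F [-0.6  0.3 -1.1] gap 0.0165 j [ 0.12  0.64 -1.29 -1.71 -0.12  0.02]
[0.61726592 0.11360449 0.20575955]
[[[0.1,-1.5,0.2],[-0.67,-0.74,-0.69],1]]
[[[0.0,0.0,0.0],[1.18,0.0,0.24],1],[[0.0,0.0,0.0],[1.17,0.0,0.24],1],[[0.0,0.0,0.0],[1.18,0.0,0.23],1],[[0.0,0.0,0.0],[1.17,0.0,0.24],1]]
```

Request:
{"op": "arm_command", "data": {"plan": [[[0,-1.2,0.2],[-0.4,-0.5,0],1],[[0,0,0],[0,-0.3,0],1]]}}

```text
t: 6.4
tool_pos: [0.5625, 0.1068, 0.2402]
ee_rot: [-0.001, 0.107, -0.002, 0.994]
wrist_force: [0.0, -0.1, -1.6]
finger_gap: 0.0164
```

```bash
python3 - <<'E'
from workcell import bot
from h import *
f=bot.grab_frame("wrist"); np.savez("w4.npz",**f)
s=bot.get_state(); st(s); print(Opt(s))
ys,v=profile(f,wproj,.631,.187); 
g=np.convolve(v,np.r_[np.ones(4),-np.ones(4)],'same')
print([(round(ys[i]*1000),int(g[i])) for i in range(3,len(g)-3) if abs(g[i])>100 and abs(g[i])==max(abs(g[i-3:i+4]))])
b=f["pixels"][150:330,180:400,::-1]; cv2.imwrite("pics/w4.png",cv2.resize(b,(660,540)))
E
```

```text
t6.5 p [0.5625 0.1066 0.2404] x [ 0.977 -0.005 -0.212] y [ 0.004  1.    -0.002] F [-0.3 -0.7 -0.6] gap 0.0165 j [ 0.1   0.66 -1.3  -1.74 -0.1   0.02]
[0.62076529 0.10625306 0.20725176]
[(-69, 317), (-59, 328), (-16, -312), (-2, 312), (41, -332), (53, 341), (98, -280), (105, 166), (113, 214)]
```

View pics/w4.png

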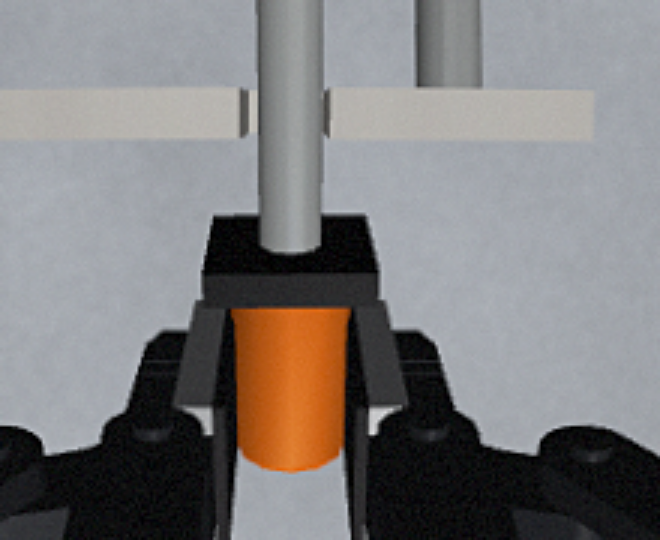

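The shaft (290 px) is centred on slot 3 (edges 244 and 328 px), and the flange sits above the comb. I'll push it forward.

Request:
{"op": "arm_command", "data": {"plan": [[[0,0,0],[1,0,0.2],1],[[0,0,0],[1,0,0.2],1],[[0,0,0],[1,0,0.2],1],[[0,0,0],[0.7,0,0.15],1]]}}

```text
t: 6.85
tool_pos: [0.5991, 0.1064, 0.2398]
ee_rot: [-0.0, 0.112, -0.002, 0.994]
wrist_force: [0.0, 0.1, -0.9]
finger_gap: 0.0162
```

```bash
python3 - <<'E'
from workcell import bot
from h import *
s=bot.get_state(); st(s); print(Opt(s))
E
```

```text
t6.8 p [0.5991 0.1064 0.2398] x [ 0.975 -0.005 -0.223] y [ 0.005  1.    -0.001] F [ 0.   0.1 -0.9] gap 0.0162 j [ 0.09  0.62 -1.2  -1.6  -0.09  0.02]
[0.65698058 0.10608128 0.20604082]
```

```bash
python3 - <<'E'
from workcell import bot
from h import *
s=bot.get_state()
P,M=tcp_for((.657,.1062,.193),.05); print(P)
plan([(P,M,1,1)],state=s)
E
```

```text
[0.59407957 0.1062     0.21617367]
[[[0.0,-3.3,0.1],[0.01,-0.01,-0.81],1],[[0.0,-3.4,0.1],[-0.03,0.0,-0.8],1],[[0.0,-3.3,0.1],[-0.08,-0.01,-0.8],1]]
```

Request:
{"op": "arm_command", "data": {"plan": [[[0,-3.3,0.1],[0,0,-0.8],1],[[0,-3.3,0.1],[0,0,-0.8],1],[[0,-3.3,0.1],[-0.1,0,-0.8],1],[[0,0,0],[0,0,0],1]]}}

```text
t: 7.25
tool_pos: [0.6082, 0.1097, 0.2284]
ee_rot: [-0.001, 0.048, -0.005, 0.999]
wrist_force: [-3.0, -0.0, 3.7]
finger_gap: 0.0164
```

```bash
python3 - <<'E'
from workcell import bot
from h import *
s=bot.get_state(); st(s); print(Opt(s))
E
```

```text
t7.2 p [0.6082 0.1097 0.2284] x [ 0.995 -0.009 -0.096] y [ 0.009  1.    -0.002] F [-3.  -0.   3.7] gap 0.0164 j [ 0.1   0.83 -1.19 -1.92 -0.11  0.01]
[0.67000906 0.1090311  0.20238175]
```

```bash
python3 - <<'E'
from workcell import bot
from h import *
s=bot.get_state()
P,M=tcp_for((.656,.1062,.194),.17); print(P)
plan([(P,M,1,.8)],state=s)
E
```

```text
[0.59630622 0.1062     0.22453937]
[[[0.0,2.1,0.3],[-0.57,-0.18,-0.25],1],[[0.0,2.2,0.2],[-0.57,-0.17,-0.27],1]]
```

Request:
{"op": "arm_command", "data": {"plan": [[[0,2.1,0.3],[-0.6,-0.2,-0.3],1],[[0,2.2,0.2],[-0.6,-0.2,-0.3],1]]}}

```text
t: 7.45
tool_pos: [0.5987, 0.1066, 0.2282]
ee_rot: [0.001, 0.08, 0.001, 0.997]
wrist_force: [9.3, 2.5, 11.6]
finger_gap: 0.0164
```

```bash
python3 - <<'E'
from workcell import bot
from h import *
s=bot.get_state(); st(s); print(Opt(s))
P,M=tcp_for((.656,.1062,.195),.17); print(P)
plan([(P,M,1,.8)],state=s)
E
```

```text
t7.5 p [0.5987 0.1066 0.2282] x [ 0.987  0.001 -0.159] y [-0.001  1.     0.001] F [ 9.3  2.5 11.6] gap 0.0164 j [ 0.09  0.75 -1.21 -1.81 -0.08  0.02]
[0.65873632 0.10673613 0.19829561]
[0.59630622 0.1062     0.22553937]
[[[-0.1,0.6,-0.1],[-0.2,-0.04,-0.3],1]]
```

Request:
{"op": "arm_command", "data": {"plan": [[[0,0,0],[0,0,0],0.7],[[0,0,0],[0,0,0],0.6],[[0,0,0],[0,0,0],0.6],[[0,0,0],[0,0,0],0.6]]}}

```text
t: 7.85
tool_pos: [0.5992, 0.107, 0.2313]
ee_rot: [0.001, 0.078, 0.001, 0.997]
wrist_force: [0.3, -0.4, -0.6]
finger_gap: 0.0338
```

```bash
python3 - <<'E'
from workcell import bot
from h import *
s=bot.get_state(); st(s)
f=bot.grab_frame("wrist"); g=bot.grab_frame("side")
cv2.imwrite("pics/m2.png",np.hstack([cv2.resize(f["pixels"][:,:,::-1],(480,360)),cv2.resize(g["pixels"][80:320,230:440,::-1],(315,360))]))
E
```

```text
t7.8 p [0.5992 0.107  0.2313] x [ 0.988  0.002 -0.156] y [-0.002  1.     0.002] F [ 0.3 -0.4 -0.6] gap 0.0338 j [ 0.09  0.75 -1.21 -1.8  -0.08  0.02]
```

View pics/m2.png

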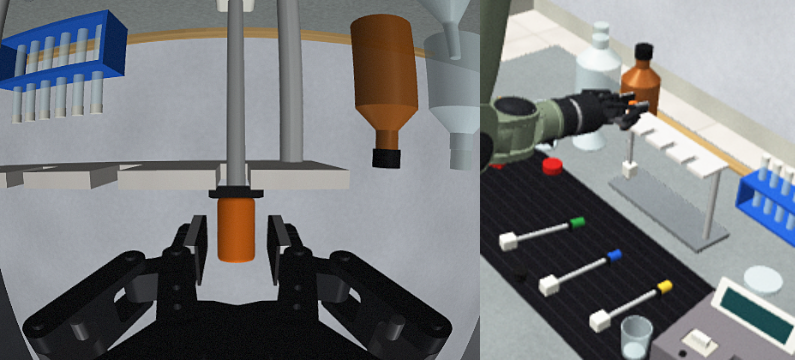

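Orange hangs in slot 3. Next is green.

```bash
python3 - <<'E'
from workcell import bot
from h import *
s=bot.get_state(); Q=st(s)
a=plan([((.55,.107,.24),fwd(.25),.55,2.5)],state=s)
M=down(169.5,np.c_[[0,0,-1],[0,1,0],[1,0,0]])
a=plan([((.503,.082,.14),M,.5,4)],start=a)
a=plan([((.503,.082,.076),M,.5,2.5)],start=a)
E
```

```text
t8.0 p [0.5991 0.107  0.2311] x [ 0.988  0.002 -0.157] y [-0.002  1.     0.002] F [-0.4  0.8  0.1] gap 0.0340 j [ 0.09  0.75 -1.21 -1.8  -0.08  0.02]
[[[-0.1,2.7,-0.1],[-2.5,0.0,0.05],0.55],[[0.0,2.6,0.0],[-2.49,0.01,-0.06],0.55]]
[[[0.9,7.5,-0.7],[-0.21,-0.25,-1.08],0.5],[[0.9,7.6,-0.7],[-0.06,-0.27,-1.1],0.5],[[0.9,7.5,-0.7],[0.09,-0.29,-1.09],0.5],[[0.9,7.6,-0.7],[0.23,-0.3,-1.07],0.5],[[0.9,7.5,-0.7],[0.37,-0.31,-1.02],0.5],[[0.9,7.6,-0.7],[0.51,-0.33,-0.96],0.5],[[0.9,7.5,-0.7],[0.64,-0.33,-0.88],0.5],[[0.9,7.6,-0.7],[0.75,-0.34,-0.78],0.5]]
[[[0.9,7.5,-0.7],[0.85,-0.34,-0.67],0.5],[[0.8,7.6,-0.7],[0.93,-0.33,-0.55],0.5]]
[[[0.0,0.0,0.0],[2.13,0.0,0.0],0.5],[[0.0,0.0,0.0],[2.13,0.0,0.0],0.5],[[0.0,0.0,0.0],[2.14,0.0,0.0],0.5]]
```

Request:
{"op": "arm_command", "data": {"plan": [[[0,0,0],[-2.5,0,0],0.55],[[0,2.6,0],[-2.5,0,0],0.55],[[0.9,7.5,-0.7],[-0.5,-0.25,-1.1],0.5],[[0.9,7.5,-0.7],[0,-0.25,-1.1],0.5],[[0.9,7.5,-0.7],[0.1,-0.3,-1.1],0.5],[[0.9,7.5,-0.7],[0.2,-0.3,-1.1],0.5],[[0.9,7.5,-0.7],[0.35,-0.3,-1],0.5],[[0.9,7.5,-0.7],[0.5,-0.3,-0.95],0.5]]}}

```text
t: 8.75
tool_pos: [0.5434, 0.0998, 0.1805]
ee_rot: [0.033, 0.403, -0.031, 0.914]
wrist_force: [0.5, 0.4, -1.0]
finger_gap: 0.0429
```

Request:
{"op": "arm_command", "data": {"plan": [[[0.9,7.5,-0.7],[0.6,-0.35,-0.9],0.5],[[0.9,7.5,-0.7],[0.7,-0.35,-0.8],0.5],[[0.9,7.5,-0.7],[0.8,-0.35,-0.7],0.5],[[0.8,7.5,-0.7],[0.9,-0.35,-0.5],0.5]]}}

```text
t: 9.15
tool_pos: [0.5287, 0.0887, 0.1395]
ee_rot: [0.058, 0.631, -0.056, 0.771]
wrist_force: [0.7, 0.5, -0.1]
finger_gap: 0.0427
```

```bash
python3 - <<'E'
from workcell import bot
from h import *
f=bot.grab_frame("wrist"); d=probes(f); s=bot.get_state(); Q=st(s)
a=plan([((.503,.082,.074),down(169.5,Q),.5,2.5)],state=s)
E
```

```text
green 1376 head [0.504  0.0806 0.015 ] guard [0.6531 0.072  0.019 ] L 0.149 ang -3.3
blue 403 head [ 0.4995 -0.0287  0.015 ] guard [0.4487 0.0921 0.019 ] L 0.131 ang 112.8
blue 403 head [ 0.4995 -0.0287  0.015 ] guard [0.6063 0.0772 0.019 ] L 0.150 ang 44.7
t9.2 p [0.5294 0.0878 0.1386] x [ 0.188 -0.013 -0.982] y [0.162 0.987 0.018] F [ 4.2 -1.3  0.9] gap 0.0427 j [ 0.04  0.39 -0.62  0.38 -0.02  0.2 ]
[[[0.4,3.6,-0.4],[1.95,-0.37,-1.23],0.5],[[0.3,3.6,-0.4],[2.03,-0.37,-1.1],0.5],[[0.4,3.6,-0.3],[2.1,-0.35,-0.96],0.5]]
```

Request:
{"op": "arm_command", "data": {"plan": [[[0.4,5,-0.4],[0.5,-0.4,-1.5],0.5],[[0.3,5,-0.4],[1.5,-0.35,-1.2],0.5],[[0.4,3,-0.3],[2.1,-0.3,-0.9],0.5],[[0,0,0],[1.8,0,0],0.5]]}}

```text
t: 9.6
tool_pos: [0.4968, 0.0833, 0.0734]
ee_rot: [0.066, 0.716, -0.063, 0.692]
wrist_force: [-1.2, 0.0, -0.9]
finger_gap: 0.0426
```

```bash
python3 - <<'E'
from workcell import bot
from h import *
s=bot.get_state(); Q=st(s)
a=plan([((.503,.0815,.075),down(169.5,Q),.5,2.5)],state=s)
E
```

```text
t9.6 p [0.4968 0.0833 0.0734] x [-0.035  0.007 -0.999] y [0.182 0.983 0.001] F [-1.2  0.  -0.9] gap 0.0426 j [ 0.02  0.54 -0.55  0.51  0.01  0.2 ]
[[[0.0,-2.0,-0.1],[-0.18,-0.07,0.64],0.5]]
```

Request:
{"op": "arm_command", "data": {"plan": [[[0,0,0],[-0.2,0,0.7],0.5],[[0,0,0],[-0.1,0,0.2],0.7],[[0,0,0],[0,0,0],1],[[0,0,0],[0,0,0],1],[[0,0,0],[0,0,0],1]], "force": 40}}

```text
t: 10.1
tool_pos: [0.505, 0.0818, 0.075]
ee_rot: [0.065, 0.716, -0.063, 0.692]
wrist_force: [0.0, -0.8, -1.2]
finger_gap: 0.0161
```

```bash
python3 - <<'E'
from workcell import bot
from h import *
s=bot.get_state(); Q=st(s)
a=plan([((.50,.0815,.19),Q,1,3)],state=s)
P,M=tcp_for((.60,.050,.208),.22); print(P)
plan([(P,M,1,3)],start=a)
E
```

```text
t10.1 p [0.505  0.0818 0.075 ] x [-0.033  0.007 -0.999] y [0.181 0.984 0.001] F [ 0.  -0.8 -1.2] gap 0.0161 j [ 0.01  0.55 -0.53  0.53  0.01  0.19]
[[[0.0,0.0,0.0],[-2.87,-0.03,-0.22],1],[[0.0,0.0,0.0],[-2.87,-0.03,-0.22],1],[[0.0,0.0,0.0],[-2.87,-0.03,-0.21],1],[[0.0,0.0,0.0],[-2.87,-0.02,-0.22],1]]
[0.54190716 0.05       0.24148464]
[[[-0.9,-7.9,0.7],[-0.53,-0.23,0.45],1],[[-0.9,-7.9,0.7],[-0.47,-0.24,0.52],1],[[-0.9,-7.9,0.7],[-0.39,-0.24,0.57],1],[[-0.9,-7.9,0.7],[-0.32,-0.24,0.62],1],[[-0.9,-7.9,0.7],[-0.23,-0.25,0.65],1],[[-0.9,-7.9,0.7],[-0.14,-0.26,0.67],1],[[-0.9,-7.9,0.7],[-0.05,-0.27,0.68],1],[[-0.9,-7.9,0.7],[0.04,-0.28,0.68],1]]
[[[-0.9,-7.9,0.6],[0.13,-0.29,0.66],1],[[-0.9,-8.0,0.7],[0.21,-0.3,0.64],1]]
```

Request:
{"op": "arm_command", "data": {"plan": [[[0,0,0],[-2.9,0,-0.2],1],[[0,0,0],[-2.9,0,-0.2],1],[[0,0,0],[-2.9,0,-0.2],1],[[0,0,0],[-2.9,0,-0.2],1],[[-0.9,-7.9,0.7],[-0.55,-0.25,0.45],1],[[-0.9,-7.9,0.7],[-0.5,-0.25,0.5],1],[[-0.9,-7.9,0.7],[-0.4,-0.25,0.55],1],[[-0.9,-7.9,0.7],[-0.3,-0.25,0.6],1]]}}

```text
t: 10.9
tool_pos: [0.5202, 0.0692, 0.2236]
ee_rot: [0.04, 0.489, -0.039, 0.871]
wrist_force: [0.8, -0.2, -1.3]
finger_gap: 0.016
```

Request:
{"op": "arm_command", "data": {"plan": [[[-0.9,-7.9,0.7],[-0.3,-0.25,0.65],1],[[-0.9,-7.9,0.7],[-0.3,-0.25,0.65],1],[[-0.9,-7.9,0.7],[-0.2,-0.25,0.7],1],[[-0.9,-7.9,0.7],[0,-0.3,0.7],1],[[-0.9,-7.9,0.6],[0,-0.3,0.7],1],[[-0.9,-7.9,0.7],[0,-0.3,0.7],1]]}}

```text
t: 11.5
tool_pos: [0.547, 0.0567, 0.2564]
ee_rot: [0.008, 0.184, -0.007, 0.983]
wrist_force: [0.9, -0.9, -1.9]
finger_gap: 0.0164
```

```bash
python3 - <<'E'
from workcell import bot
from h import *
s=bot.get_state(); Q=st(s); print(Opt(s))
P,M=tcp_for((.615,.0495,.208),.22); print(P)
plan([(P,M,1,3)],state=s)
E
```

```text
t11.5 p [0.547  0.0567 0.2564] x [ 0.932 -0.011 -0.363] y [0.017 1.    0.014] F [ 0.9 -0.9 -1.9] gap 0.0164 j [-0.04  0.35 -1.29 -1.27  0.03  0.  ]
[0.59939669 0.05634178 0.21451804]
[0.55690716 0.0495     0.24148464]
[[[-0.5,-4.3,0.3],[0.74,-0.36,-0.51],1],[[-0.5,-4.4,0.4],[0.69,-0.36,-0.56],1]]
```

Request:
{"op": "arm_command", "data": {"plan": [[[-0.5,-4.3,0.3],[0.5,-0.4,0],1],[[-0.5,-4.4,0.4],[0.5,-0.3,0],1],[[0,0,0],[0.1,-0.1,0],1]]}}

```text
t: 11.8
tool_pos: [0.5751, 0.0508, 0.256]
ee_rot: [-0.0, 0.11, -0.001, 0.994]
wrist_force: [-0.3, -0.3, -1.9]
finger_gap: 0.0166
```

```bash
cat >> h.py <<'E'
def align(f,O):
    """slot edges and shaft edges in one wrist view: fractions of gap; O = flange point (world)"""
    ys,v=profile(f,wproj,.631,.186,O[1]-.02,O[1]+.02,161); print("prof",v[::4])
E
python3 - <<'E'
from workcell import bot
from h import *
f=bot.grab_frame("wrist"); s=bot.get_state(); Q=st(s); print(Opt(s)); align(f,Opt(s))
P,M=tcp_for((.615,.0495,.206),.22); print(P)
plan([(P,M,1,3)],state=s)
np.savez("w5.npz",**f); b=f["pixels"][130:330,160:420,::-1]; cv2.imwrite("pics/w5.png",cv2.resize(b,(650,500)))
E
```

```text
t11.8 p [0.5746 0.0509 0.2566] x [ 0.976 -0.002 -0.22 ] y [ 0.002  1.    -0.001] F [-0.9  0.3 -1.6] gap 0.0167 j [-0.06  0.57 -1.29 -1.64  0.06 -0.01]
[0.632647   0.05076768 0.22305342]
prof [178 177 177 178 177 178 179 180 181 177 180 122  83 188 178 124 101 119
 134 139 151 153 144 131 116  99 175 176 176 174 175 177 176 177 175 175
 176 173 175 175 174]
[0.55690716 0.0495     0.23948464]
[[[0.0,-0.1,0.1],[-1.35,-0.14,-2.06],1]]
```

View pics/w5.png

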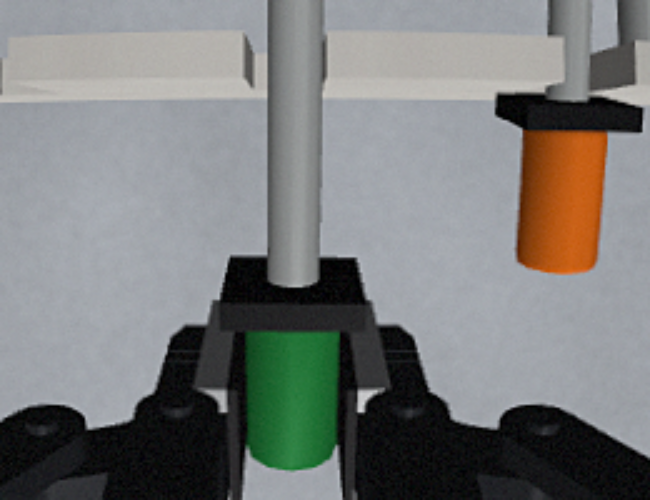

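The green shaft (294 px) is about 1.4 mm to +y of slot 2's centre (286 px). Orange hangs properly in slot 3. I'll correct the offset and insert.

Request:
{"op": "arm_command", "data": {"plan": [[[0,0,0],[0,-0.2,-0.8],1],[[0,0,0],[0.1,0,-0.8],1],[[0,0,0],[1.2,0,0.2],1],[[0,0,0],[1.2,0,0.2],1]]}}

```text
t: 12.25
tool_pos: [0.5974, 0.0499, 0.2408]
ee_rot: [0.0, 0.115, -0.001, 0.993]
wrist_force: [-0.1, -0.8, -1.2]
finger_gap: 0.0166
```

```bash
python3 - <<'E'
from workcell import bot
from h import *
s=bot.get_state(); Q=st(s); print(Opt(s))
P,M=tcp_for((.657,.0495,.197),.18)
plan([(P,M,1,1)],state=s)
E
```

```text
t12.2 p [0.5974 0.0499 0.2408] x [ 0.974 -0.002 -0.228] y [0.002 1.    0.   ] F [-0.1 -0.8 -1.2] gap 0.0166 j [-0.06  0.62 -1.24 -1.62  0.06 -0.01]
[0.65510247 0.04978131 0.2066902 ]
[[[0.0,-1.4,0.1],[0.16,-0.02,-0.61],1],[[0.0,-1.5,0.0],[0.14,-0.02,-0.62],1]]
```

Now lower gently, then release and look.

Request:
{"op": "arm_command", "data": {"plan": [[[0,-1.4,0],[0,0,-0.5],1],[[0,-1,0],[0,0,-0.4],1],[[0,0,0],[0,0,0],0.7],[[0,0,0],[0,0,0],0.6],[[0,0,0],[0,0,0],0.6],[[0,0,0],[0,0,0],0.6]]}}

```text
t: 12.85
tool_pos: [0.5971, 0.0511, 0.2406]
ee_rot: [-0.0, 0.089, -0.0, 0.996]
wrist_force: [-0.0, -0.5, -0.8]
finger_gap: 0.0343
```

```bash
python3 - <<'E'
from workcell import bot
from h import *
s=bot.get_state(); Q=st(s); print(Opt(s))
g=bot.grab_frame("side"); f=bot.grab_frame("wrist")
cv2.imwrite("pics/m3.png",np.hstack([cv2.resize(f["pixels"][:,:,::-1],(480,360)),cv2.resize(g["pixels"][80:320,230:440,::-1],(315,360))]))
s=bot.get_state()
a=plan([((.55,.0495,.24),fwd(.25),.55,2.5)],state=s)
M=down(182.5,np.c_[[0,0,-1],[0,1,0],[1,0,0]]); print(M)
a=plan([((.50,-.0287,.14),M,.5,4)],start=a)
E
```

```text
t12.8 p [0.5971 0.0511 0.2406] x [ 0.984 -0.    -0.178] y [ 0.  1. -0.] F [-0.  -0.5 -0.8] gap 0.0343 j [-0.06  0.69 -1.25 -1.76  0.06 -0.01]
[0.65654475 0.0510678  0.20957497]
[[[0.0,2.0,0.0],[-2.32,-0.08,-0.44],0.55],[[0.0,2.1,0.0],[-2.29,-0.08,-0.52],0.55]]
[[ 0.         -0.04361939  0.99904822]
 [ 0.          0.99904822  0.04361939]
 [-1.         -0.          0.        ]]
[[[-0.2,7.6,0.2],[-0.24,-0.78,-1.09],0.5],[[-0.2,7.6,0.2],[-0.09,-0.78,-1.12],0.5],[[-0.2,7.6,0.2],[0.05,-0.77,-1.12],0.5],[[-0.2,7.5,0.2],[0.2,-0.77,-1.11],0.5],[[-0.2,7.6,0.1],[0.34,-0.77,-1.08],0.5],[[-0.2,7.5,0.2],[0.48,-0.76,-1.02],0.5],[[-0.2,7.6,0.1],[0.61,-0.76,-0.96],0.5],[[-0.2,7.5,0.2],[0.72,-0.76,-0.87],0.5]]
[[[-0.2,7.6,0.1],[0.83,-0.76,-0.77],0.5],[[-0.3,7.5,0.1],[0.92,-0.77,-0.66],0.5]]
```

View pics/m3.png

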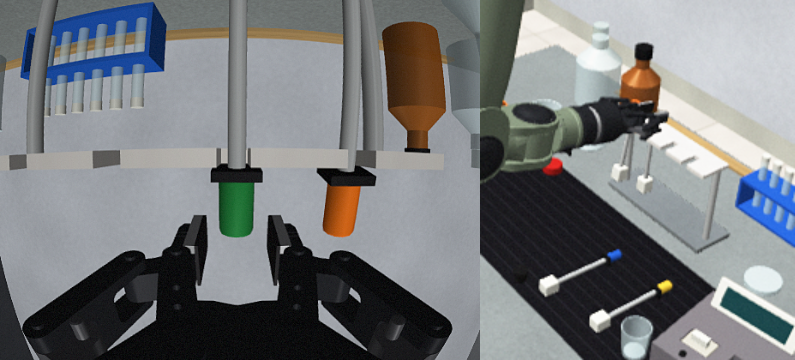

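Green hangs in slot 2 next to orange. On to blue.

Request:
{"op": "arm_command", "data": {"plan": [[[0,0,0],[-2.5,0,0],0.55],[[0,2,0],[-2.5,0,0],0.55],[[0,2,0],[-1,-0.4,-0.5],0.5],[[-0.2,7.6,0.2],[-0.5,-0.8,-1.1],0.5],[[-0.2,7.6,0.2],[-0.2,-0.8,-1.1],0.5],[[-0.2,7.6,0.2],[0,-0.8,-1.1],0.5],[[-0.2,7.6,0.2],[0.2,-0.8,-1.1],0.5],[[-0.2,7.6,0.2],[0.3,-0.8,-1.1],0.5]]}}

```text
t: 13.75
tool_pos: [0.5496, 0.0215, 0.2067]
ee_rot: [-0.006, 0.376, 0.005, 0.927]
wrist_force: [0.9, -0.6, -1.3]
finger_gap: 0.0427
```

Request:
{"op": "arm_command", "data": {"plan": [[[-0.2,7.6,0.2],[0.4,-0.8,-1.1],0.5],[[-0.2,7.6,0.2],[0.5,-0.8,-1.1],0.5],[[-0.2,7.6,0.1],[0.7,-0.8,-1.1],0.5],[[-0.2,7.6,0.1],[0.8,-0.8,-1],0.5],[[-0.2,7.6,0.1],[0.8,-0.8,-0.8],0.5],[[0,0,0],[0,0,0],0.5]]}}

```text
t: 14.35
tool_pos: [0.5203, -0.021, 0.1567]
ee_rot: [-0.014, 0.662, 0.011, 0.749]
wrist_force: [-0.2, 0.7, -0.6]
finger_gap: 0.0429
```

```bash
python3 - <<'E'
from workcell import bot
from h import *
f=bot.grab_frame("wrist"); d=probes(f); s=bot.get_state(); Q=st(s)
h,_=d.get('blue',((.4995,-.0287,0),0))
a=plan([((h[0],h[1],.074),down(182.5,Q),.5,2.5)],state=s)
E
```

```text
blue 342 head [ 0.5004 -0.0375  0.015 ] guard [0.5971 0.0692 0.019 ] L 0.144 ang 47.8
yellow 770 head [ 0.5201 -0.1525  0.015 ] guard [ 0.3834 -0.1562  0.019 ] L 0.137 ang -178.4
yellow 770 head [ 0.5201 -0.1525  0.015 ] guard [ 0.4346 -0.035   0.019 ] L 0.145 ang 126.0
yellow 770 head [ 0.5201 -0.1525  0.015 ] guard [ 0.3876 -0.2177  0.019 ] L 0.148 ang -153.8
yellow 770 head [ 0.5201 -0.1525  0.015 ] guard [ 0.6079 -0.0195  0.019 ] L 0.159 ang 56.6
t14.4 p [ 0.5203 -0.0205  0.1569] x [ 0.128 -0.002 -0.992] y [-0.035  0.999 -0.006] F [ 0.4 -0.2 -0.3] gap 0.0427 j [-0.19  0.36 -0.58  0.5   0.02 -0.22]
[[[-0.1,1.8,0.1],[1.99,-0.39,-0.77],0.5],[[-0.1,1.8,0.1],[2.02,-0.4,-0.71],0.5],[[-0.1,1.9,0.1],[2.03,-0.4,-0.65],0.5],[[-0.2,1.8,0.1],[2.06,-0.4,-0.57],0.5]]
```

```bash
python3 - <<'E'
from workcell import bot
from h import *
f=bot.grab_frame("wrist"); hsv=cv2.cvtColor(f["pixels"],cv2.COLOR_RGB2HSV)
u,v=wproj(f,[[.5,-.033,.015]])[0].astype(int); print(u,v,hsv[v,u-30:u+31:6].tolist())
HUE['blue']=(100,130)
for uv,a,m in blobs(f,'blue',100,s=100,v=30): print(uv,a,wplane(f,uv,.015))
cv2.imwrite("pics/w6.png",f["pixels"][:,:,::-1])
g=wplane(f,np.argwhere(m)[:,::-1],.015)
E
```

```text
260 168 [[123, 30, 101], [132, 35, 109], [109, 213, 232], [105, 190, 254], [103, 190, 255], [104, 184, 255], [109, 202, 242], [125, 28, 99], [125, 32, 96], [125, 35, 94], [126, 39, 92]]
[254.02188552 167.92508418] 1188 [[ 0.49994545 -0.03742636  0.015     ]]
[128.44915254 403.63559322] 118 [[ 0.80335909 -0.19932294  0.015     ]]
```

View pics/w6.png

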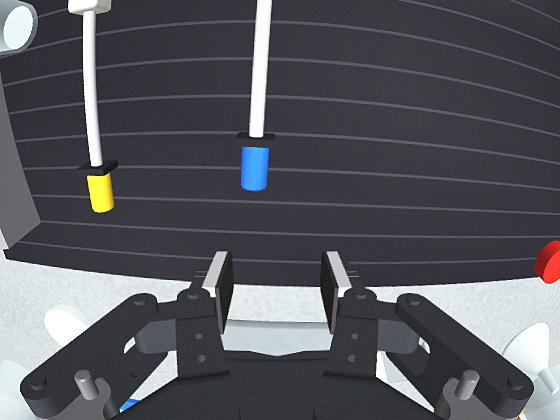

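Blue's head is at (254,168), giving (0.500, -0.037) in world coordinates. I'm correcting for that.

```bash
sed -i "s/'blue':(108,125)/'blue':(100,130)/" h.py; python3 - <<'E'
from workcell import bot
from h import *
s=bot.get_state(); Q=st(s)
a=plan([((.499,-.0374,.074),down(179.2,Q),.5,2.5)],state=s)
E
```

```text
t14.4 p [ 0.5197 -0.0201  0.1569] x [ 0.129 -0.002 -0.992] y [-0.035  0.999 -0.007] F [-0.   0.6  1.4] gap 0.0429 j [-0.19  0.36 -0.59  0.5   0.02 -0.22]
[[[0.7,1.9,0.0],[1.99,-0.4,-0.79],0.5],[[0.7,1.8,0.1],[2.01,-0.41,-0.72],0.5],[[0.7,1.9,0.0],[2.04,-0.42,-0.66],0.5],[[0.7,1.8,0.1],[2.05,-0.43,-0.58],0.5]]
```

Request:
{"op": "arm_command", "data": {"plan": [[[0.7,3,0],[0.5,-0.6,-1],0.5],[[0.7,3,0.1],[1.5,-0.5,-0.8],0.5],[[0.7,2,0],[2,-0.4,-0.6],0.5],[[0.7,1,0],[2,-0.4,-0.6],0.5],[[0,0,0],[1.7,0,0],0.5]]}}

```text
t: 14.95
tool_pos: [0.4912, -0.038, 0.079]
ee_rot: [0.003, 0.71, -0.006, 0.704]
wrist_force: [-0.5, -0.0, 0.4]
finger_gap: 0.0427
```

```bash
python3 - <<'E'
from workcell import bot
from h import *
f=bot.grab_frame("wrist"); s=bot.get_state(); Q=st(s)
for uv,a,m in blobs(f,'blue',300,s=100,v=30): print(uv,a,wplane(f,uv,.015))
a=plan([((.500,-.0374,.075),down(179.2,Q),.5,2.5)],state=s)
E
```

```text
t15.0 p [ 0.4898 -0.0375  0.0769] x [-0.012 -0.004 -1.   ] y [ 0.013  1.    -0.004] F [-0.7 -0.6 -2.1] gap 0.0427 j [-0.22  0.51 -0.6   0.47 -0.01 -0.21]
[279.78618785 296.64364641] 1810 [[ 0.50129602 -0.03759539  0.015     ]]
[[[0.1,-0.7,0.2],[0.17,0.03,1.02],0.5]]
```

Request:
{"op": "arm_command", "data": {"plan": [[[0,0,0],[0.1,0,0.8],0.5],[[0,0,0],[0.1,0,0.4],0.7],[[0,0,0],[0,0,0],1],[[0,0,0],[0,0,0],1],[[0,0,0],[0,0,0],1]], "force": 40}}

```text
t: 15.5
tool_pos: [0.5027, -0.0364, 0.0771]
ee_rot: [0.003, 0.709, -0.006, 0.706]
wrist_force: [-0.7, -0.4, -0.0]
finger_gap: 0.0164
```

```bash
python3 - <<'E'
from workcell import bot
from h import *
s=bot.get_state(); Q=st(s)
a=plan([((.50,-.036,.19),Q,1,3)],state=s)
P,M=tcp_for((.615,-.0065,.212),.22); print(P)
plan([(P,M,1,3)],start=a)
E
```

```text
t15.5 p [ 0.5027 -0.0364  0.0771] x [-0.004 -0.004 -1.   ] y [ 0.012  1.    -0.004] F [-0.7 -0.4 -0. ] gap 0.0164 j [-0.22  0.52 -0.58  0.48 -0.   -0.2 ]
[[[0.0,0.0,0.0],[-2.82,0.0,-0.08],1],[[0.0,0.0,0.0],[-2.82,0.0,-0.08],1],[[0.0,0.0,0.0],[-2.82,0.0,-0.08],1],[[0.0,0.0,0.0],[-2.83,-0.01,-0.08],1]]
[ 0.55690716 -0.0065      0.24548464]
[[[0.0,-7.8,0.1],[-0.56,0.3,0.56],1],[[0.0,-7.8,0.1],[-0.48,0.3,0.63],1],[[-0.1,-7.8,0.1],[-0.38,0.3,0.69],1],[[-0.1,-7.7,0.1],[-0.29,0.3,0.74],1],[[0.0,-7.8,0.0],[-0.18,0.3,0.77],1],[[-0.1,-7.7,0.1],[-0.08,0.3,0.79],1],[[0.0,-7.8,0.0],[0.03,0.3,0.79],1],[[-0.1,-7.7,0.1],[0.14,0.3,0.78],1]]
[[[0.0,-7.8,0.0],[0.24,0.3,0.76],1],[[-0.1,-7.7,0.1],[0.34,0.29,0.72],1]]
```

Request:
{"op": "arm_command", "data": {"plan": [[[0,0,0],[-2.9,0,0],1],[[0,0,0],[-2.9,0,0],1],[[0,0,0],[-2.9,0,0],1],[[0,0,0],[-2.9,0,0],1],[[0,-7.8,0],[-0.6,0.3,0.5],1],[[0,-7.8,0],[-0.5,0.3,0.6],1],[[0,-7.8,0],[-0.4,0.3,0.6],1],[[0,-7.8,0],[-0.3,0.3,0.6],1]]}}

```text
t: 16.3
tool_pos: [0.5258, -0.0241, 0.2253]
ee_rot: [0.001, 0.483, -0.006, 0.875]
wrist_force: [0.4, 0.2, -3.0]
finger_gap: 0.0163
```

Request:
{"op": "arm_command", "data": {"plan": [[[0,-7.8,0],[-0.3,0.3,0.65],1],[[0,-7.8,0],[-0.3,0.3,0.65],1],[[0,-7.8,0],[-0.2,0.3,0.7],1],[[0,-7.8,0],[0,0.3,0.7],1],[[0,-7.8,0],[0,0.3,0.7],1],[[0,-7.8,0],[0,0.3,0.7],1],[[0,-7,0],[0.4,0.3,0.3],1]]}}

```text
t: 17.0
tool_pos: [0.5693, -0.0088, 0.2627]
ee_rot: [-0.002, 0.133, -0.007, 0.991]
wrist_force: [1.3, -0.0, -2.2]
finger_gap: 0.0164
```

```bash
python3 - <<'E'
from workcell import bot
from h import *
s=bot.get_state(); Q=st(s); print(Opt(s))
P,M=tcp_for((.618,-.0065,.212),.22); print(P)
plan([(P,M,1,3)],state=s)
E
```

```text
t17.0 p [ 0.5693 -0.0088  0.2627] x [ 0.965 -0.015 -0.263] y [ 0.014  1.    -0.006] F [ 1.3 -0.  -2.2] gap 0.0164 j [-0.23  0.48 -1.3  -1.5   0.21 -0.06]
[ 0.62577061 -0.0098405   0.22658231]
[ 0.55990716 -0.0065      0.24548464]
[[[0.1,-2.6,0.8],[-0.46,0.23,-1.91],1]]
```

Request:
{"op": "arm_command", "data": {"plan": [[[0.3,-1.5,0.8],[-0.3,0.2,-0.7],1],[[0,-1,0],[0.2,0.1,-0.7],1]]}}

```text
t: 17.2
tool_pos: [0.5773, -0.006, 0.2507]
ee_rot: [0.001, 0.112, -0.0, 0.994]
wrist_force: [0.3, -0.4, -1.7]
finger_gap: 0.0162
```

```bash
cat >> h.py <<'E'
def gapcheck(f,y0):
    """slot edges (outside the shaft) and shaft edges on the line x=.631, z=.186"""
    ys,v=profile(f,wproj,.631,.186,y0-.02,y0+.02,321)
    g=np.convolve(v,np.r_[np.ones(5),-np.ones(5)],'same')
    print("edges mm",[(round((ys[i]-y0)*1000,1),int(g[i])) for i in range(6,len(g)-6) if abs(g[i])>60 and abs(g[i])==max(abs(g[i-6:i+7]))])
E
python3 - <<'E'
from workcell import bot
from h import *
print('w5'); gapcheck(dict(np.load("w5.npz")),.0508)
f=bot.grab_frame("wrist"); np.savez("w7.npz",**f)
s=bot.get_state(); Q=st(s); O=Opt(s); print(O); gapcheck(f,O[1])
E
```

```text
w5
edges mm [(np.float64(-9.0), -332), (np.float64(-7.4), 345), (np.float64(-5.0), -437), (np.float64(5.3), 389)]
t17.2 p [ 0.5775 -0.006   0.2492] x [ 0.975 -0.    -0.224] y [0.001 1.    0.003] F [ 0.5 -0.5 -2.9] gap 0.0167 j [-0.23  0.6  -1.29 -1.66  0.22 -0.05]
[ 0.63536808 -0.00593974  0.2153368 ]
edges mm [(np.float64(-8.4), -343), (np.float64(-8.2), -343), (np.float64(-6.8), 369), (np.float64(-4.6), -360), (np.float64(4.5), -216), (np.float64(6.0), 341)]
```

Request:
{"op": "arm_command", "data": {"plan": [[[0,0,0],[0.1,-0.15,-0.8],1],[[0,0,0],[1,0,0.2],1],[[0,0,0],[1.2,0,0.2],1]]}}

```text
t: 17.55
tool_pos: [0.5994, -0.0075, 0.237]
ee_rot: [0.002, 0.117, -0.0, 0.993]
wrist_force: [-0.3, -0.3, -1.4]
finger_gap: 0.0158
```

```bash
python3 - <<'E'
from workcell import bot
from h import *
s=bot.get_state(); Q=st(s); O=Opt(s); print(O)
E
```

```text
t17.6 p [ 0.5994 -0.0075  0.237 ] x [ 0.973  0.    -0.232] y [0.001 1.    0.005] F [-0.3 -0.3 -1.4] gap 0.0158 j [-0.22  0.63 -1.24 -1.62  0.21 -0.05]
[ 0.65701619 -0.00738703  0.20267667]
```

Request:
{"op": "arm_command", "data": {"plan": [[[0,-1,0],[0,0,-0.4],1],[[0,0,0],[0,0,0],0.7],[[0,0,0],[0,0,0],0.6],[[0,0,0],[0,0,0],0.6],[[0,0,0],[0,0,0],0.6]]}}

```text
t: 18.05
tool_pos: [0.6004, -0.0078, 0.236]
ee_rot: [0.002, 0.106, -0.0, 0.994]
wrist_force: [-0.0, 0.2, 0.4]
finger_gap: 0.0345
```

```bash
python3 - <<'E'
from workcell import bot
from h import *
s=bot.get_state(); Q=st(s); print(Opt(s))
g=bot.grab_frame("side"); f=bot.grab_frame("wrist")
cv2.imwrite("pics/m4.png",np.hstack([cv2.resize(f["pixels"][:,:,::-1],(480,360)),cv2.resize(g["pixels"][80:320,230:440,::-1],(315,360))]))
print(wproj(f,[[.656,-.0065,.19]]))
for uv,a,m in blobs(f,'blue',300,s=100,v=30): print(uv,a)
s=bot.get_state()
a=plan([((.55,-.0065,.24),fwd(.25),.55,2.5)],state=s)
M=down(181,np.c_[[0,0,-1],[0,1,0],[1,0,0]])
a=plan([((.520,-.152,.16),M,.5,4)],start=a)
E
```

```text
t18.1 p [ 0.6004 -0.0078  0.236 ] x [ 0.977 -0.    -0.211] y [0.001 1.    0.003] F [-0.   0.2  0.4] gap 0.0345 j [-0.22  0.66 -1.24 -1.68  0.21 -0.04]
[ 0.65872108 -0.00769845  0.20297368]
[[280.58484322 207.40647509]]
[192.12700902  52.45197962] 5102
[84.46972546 64.18277548] 2659
[277.54046243 257.63955409] 2422
[[[-0.1,0.7,0.0],[-1.67,0.04,-0.22],0.55],[[-0.1,0.7,0.0],[-1.67,0.04,-0.25],0.55],[[0.0,0.7,0.0],[-1.66,0.04,-0.26],0.55]]
[[[-0.1,7.6,0.1],[-0.09,-1.45,-0.85],0.5],[[-0.1,7.6,0.1],[0.02,-1.45,-0.86],0.5],[[-0.1,7.6,0.1],[0.13,-1.45,-0.85],0.5],[[-0.1,7.6,0.1],[0.24,-1.45,-0.83],0.5],[[-0.1,7.6,0.1],[0.34,-1.45,-0.79],0.5],[[-0.1,7.5,0.0],[0.44,-1.45,-0.74],0.5],[[0.0,7.6,0.1],[0.53,-1.45,-0.68],0.5],[[-0.1,7.5,0.0],[0.62,-1.45,-0.61],0.5]]
[[[0.0,7.6,0.1],[0.69,-1.45,-0.52],0.5],[[-0.1,7.5,0.0],[0.75,-1.45,-0.43],0.5]]
```

View pics/m4.png

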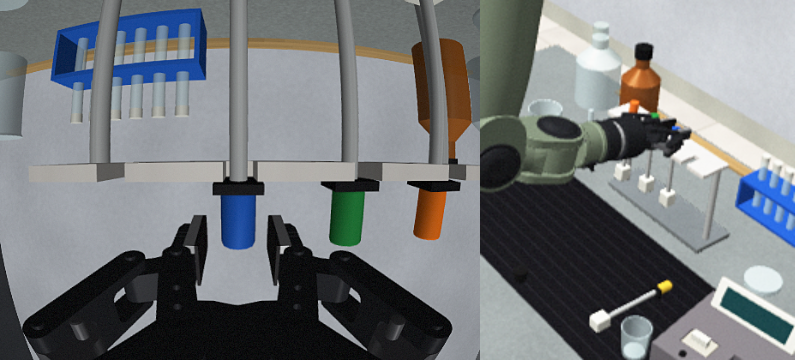

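Blue, green and orange all hang well. Now yellow.

Request:
{"op": "arm_command", "data": {"plan": [[[0,0,0],[-2.5,0,0],0.55],[[0,2,0],[-2.5,0,0],0.55],[[0,4,0],[-1,-0.8,-0.2],0.5],[[0,7.6,0],[-0.5,-1.5,-0.9],0.5],[[0,7.6,0],[-0.2,-1.5,-0.9],0.5],[[0,7.6,0],[0,-1.5,-0.9],0.5],[[0,7.6,0],[0.2,-1.5,-0.9],0.5],[[0,7.6,0],[0.3,-1.5,-0.9],0.5]]}}

```text
t: 18.95
tool_pos: [0.5453, -0.0726, 0.2144]
ee_rot: [0.0, 0.402, -0.001, 0.916]
wrist_force: [1.5, -0.1, -0.9]
finger_gap: 0.0428
```

Request:
{"op": "arm_command", "data": {"plan": [[[0,7.6,0],[0.3,-1.5,-1],0.5],[[0,7.6,0],[0.4,-1.5,-1],0.5],[[0,7.6,0],[0.5,-1.5,-1],0.5],[[0,7.6,0],[0.6,-1.5,-0.9],0.5],[[0,7.6,0],[0.6,-1.5,-0.8],0.5],[[0,5,0],[0,-1,0],0.5]]}}

```text
t: 19.55
tool_pos: [0.5102, -0.16, 0.1756]
ee_rot: [-0.0, 0.717, -0.001, 0.697]
wrist_force: [-0.0, 0.6, -0.4]
finger_gap: 0.0431
```

```bash
python3 - <<'E'
from workcell import bot
from h import *
f=bot.grab_frame("wrist"); s=bot.get_state(); Q=st(s); np.savez("w8.npz",**f)
for uv,a,m in blobs(f,'yellow',200,s=100,v=60): print(uv,a,wplane(f,uv,.015))
d=probes(f)
a=plan([((.5195,-.1525,.074),down(180.5,Q),.5,2.5)],state=s)
E
```

```text
t19.6 p [ 0.5121 -0.1615  0.1759] x [-0.029 -0.003 -1.   ] y [ 0.002  1.    -0.003] F [ 3.4 -1.6  0.2] gap 0.0428 j [-0.44  0.44 -0.38  0.78 -0.01 -0.43]
[285.50324254 233.01426719] 771 [[ 0.52002604 -0.15432418  0.015     ]]
yellow 771 head [ 0.52   -0.1543  0.015 ] guard [ 0.3732 -0.1533  0.019 ] L 0.147 ang 179.6
yellow 771 head [ 0.52   -0.1543  0.015 ] guard [ 0.3872 -0.2282  0.019 ] L 0.152 ang -150.9
yellow 771 head [ 0.52   -0.1543  0.015 ] guard [ 0.5626 -0.2932  0.019 ] L 0.145 ang -73.0
[[[-0.1,-0.3,0.0],[2.03,0.19,0.21],0.5],[[-0.1,-0.3,0.0],[2.03,0.18,0.2],0.5],[[-0.1,-0.4,0.1],[2.03,0.19,0.18],0.5],[[-0.2,-0.3,0.0],[2.04,0.18,0.17],0.5],[[-0.1,-0.4,0.1],[2.04,0.18,0.17],0.5]]
```

Request:
{"op": "arm_command", "data": {"plan": [[[0,-0.3,0],[2.1,0.2,0.25],0.5],[[0,-0.3,0],[2.1,0.2,0.25],0.5],[[0,-0.4,0],[2.1,0.2,0.25],0.5],[[0,-0.3,0],[2.1,0.15,0.25],0.5],[[0,-0.4,0],[1.5,0.1,0.2],0.5]]}}

```text
t: 20.1
tool_pos: [0.5257, -0.1535, 0.0754]
ee_rot: [-0.001, 0.702, -0.003, 0.713]
wrist_force: [0.4, 0.3, -0.3]
finger_gap: 0.0427
```

```bash
python3 - <<'E'
from workcell import bot
from h import *
f=bot.grab_frame("wrist"); s=bot.get_state(); Q=st(s)
for uv,a,m in blobs(f,'yellow',200,s=100,v=60): print(uv,a,wplane(f,uv,.015))
a=plan([((.5195,-.154,.0755),down(179.6,Q),.5,2.5)],state=s)
E
```

```text
t20.1 p [ 0.5245 -0.1528  0.0735] x [ 0.013 -0.003 -1.   ] y [ 0.002  1.    -0.003] F [-0.6 -0.9 -1.8] gap 0.0428 j [-0.42  0.57 -0.48  0.5   0.   -0.42]
[277.30415648 269.36625917] 2045 [[ 0.52068215 -0.15408424  0.015     ]]
[[[0.3,0.7,0.2],[-0.21,-0.12,-0.5],0.5]]
```

Request:
{"op": "arm_command", "data": {"plan": [[[0,0.7,0],[-0.2,-0.1,-0.4],0.5],[[0,0,0],[-0.1,0,-0.1],0.7],[[0,0,0],[0,0,0],1],[[0,0,0],[0,0,0],1],[[0,0,0],[0,0,0],1]], "force": 40}}

```text
t: 20.65
tool_pos: [0.5188, -0.1534, 0.0791]
ee_rot: [-0.001, 0.706, -0.002, 0.708]
wrist_force: [0.4, 0.0, -0.9]
finger_gap: 0.0165
```

```bash
python3 - <<'E'
from workcell import bot
from h import *
s=bot.get_state(); Q=st(s)
a=plan([((.51,-.152,.19),Q,1,3)],state=s)
P,M=tcp_for((.615,-.0625,.214),.22); print(P)
plan([(P,M,1,3)],start=a)
E
```

```text
t20.6 p [ 0.5188 -0.1534  0.0791] x [ 0.003 -0.004 -1.   ] y [ 0.002  1.    -0.004] F [ 0.4  0.  -0.9] gap 0.0165 j [-0.42  0.56 -0.48  0.52 -0.   -0.42]
[[[0.0,0.0,0.0],[-2.77,0.02,-0.21],1],[[0.0,0.0,0.0],[-2.78,0.03,-0.21],1],[[0.0,0.0,0.0],[-2.77,0.02,-0.21],1],[[0.0,0.0,0.0],[-2.78,0.03,-0.21],1]]
[ 0.55690716 -0.0625      0.24748464]
[[[0.0,-7.7,0.0],[-0.58,0.89,0.47],1],[[0.0,-7.7,0.0],[-0.51,0.89,0.54],1],[[0.0,-7.7,0.0],[-0.43,0.89,0.6],1],[[0.0,-7.7,0.0],[-0.35,0.89,0.66],1],[[0.0,-7.7,0.0],[-0.25,0.9,0.7],1],[[0.0,-7.7,0.0],[-0.16,0.89,0.72],1],[[0.0,-7.8,0.1],[-0.06,0.9,0.74],1],[[0.0,-7.7,0.0],[0.04,0.89,0.74],1]]
[[[0.1,-7.8,0.0],[0.14,0.9,0.73],1],[[0.0,-7.7,0.1],[0.25,0.9,0.7],1]]
```

Request:
{"op": "arm_command", "data": {"plan": [[[0,0,0],[-2.9,0,0],1],[[0,0,0],[-2.9,0,-0.3],1],[[0,0,0],[-2.9,0,-0.3],1],[[0,0,0],[-2.9,0,-0.3],1],[[0,-7.8,0],[-0.6,0.9,0.4],1],[[0,-7.8,0],[-0.6,0.9,0.5],1],[[0,-7.8,0],[-0.5,0.9,0.6],1],[[0,-7.8,0],[-0.4,0.9,0.6],1]]}}

```text
t: 21.45
tool_pos: [0.5297, -0.1178, 0.2305]
ee_rot: [-0.002, 0.479, -0.002, 0.878]
wrist_force: [0.2, -1.2, -1.5]
finger_gap: 0.0162
```

Request:
{"op": "arm_command", "data": {"plan": [[[0,-7.8,0],[-0.4,0.9,0.6],1],[[0,-7.8,0],[-0.3,0.9,0.6],1],[[0,-7.8,0],[-0.3,0.9,0.6],1],[[0,-7.8,0],[-0.1,0.9,0.6],1],[[0,-7.8,0],[0,0.9,0.6],1],[[0,-7.8,0],[0,0.9,0.6],1],[[0,-6,0],[0.2,0.5,0.3],1]]}}

```text
t: 22.15
tool_pos: [0.5594, -0.0763, 0.2648]
ee_rot: [-0.005, 0.135, -0.003, 0.991]
wrist_force: [0.5, -2.1, -1.4]
finger_gap: 0.0163
```

```bash
python3 - <<'E'
from workcell import bot
from h import *
s=bot.get_state(); Q=st(s); print(Opt(s,.066))
P,M=tcp_for((.62,-.0635,.212),.22,.066); print(P)
plan([(P,M,1,3)],state=s)
E
```

```text
t22.1 p [ 0.5594 -0.0763  0.2648] x [ 0.964 -0.008 -0.268] y [ 0.005  1.    -0.01 ] F [ 0.5 -2.1 -1.4] gap 0.0163 j [-0.43  0.45 -1.29 -1.45  0.41 -0.13]
[ 0.61764061 -0.07694303  0.22784297]
[ 0.55995536 -0.0635      0.2459211 ]
[[[0.5,-2.9,0.4],[0.55,1.3,-1.79],1]]
```

Request:
{"op": "arm_command", "data": {"plan": [[[0.5,-1.5,0.4],[0,0.7,-0.7],1],[[0,-1,0],[0.2,0.6,-0.6],1],[[0,0,0],[0,0.1,-0.2],1]]}}

```text
t: 22.45
tool_pos: [0.5701, -0.065, 0.2503]
ee_rot: [0.001, 0.115, 0.001, 0.993]
wrist_force: [-0.4, -0.5, -0.7]
finger_gap: 0.0162
```

```bash
python3 - <<'E'
from workcell import bot
from h import *
f=bot.grab_frame("wrist"); np.savez("w9.npz",**f)
s=bot.get_state(); Q=st(s); O=Opt(s,.066); print(O); gapcheck(f,O[1])
E
```

```text
t22.5 p [ 0.5699 -0.065   0.2502] x [ 0.973  0.002 -0.229] y [-0.001  1.     0.002] F [-0.1 -0.8 -1.6] gap 0.0163 j [-0.4   0.58 -1.3  -1.62  0.39 -0.1 ]
[ 0.62957681 -0.06488699  0.21559287]
edges mm [(np.float64(-5.4), -345), (np.float64(4.5), 253), (np.float64(7.1), -365), (np.float64(9.0), 317), (np.float64(9.1), 317)]
```

Request:
{"op": "arm_command", "data": {"plan": [[[0,0,0],[0,0.25,-0.5],1],[[0,0,0],[0.1,0,-0.3],1]]}}

```text
t: 22.7
tool_pos: [0.5711, -0.0631, 0.2431]
ee_rot: [0.0, 0.115, 0.001, 0.993]
wrist_force: [0.4, -0.4, -1.1]
finger_gap: 0.0164
```

```bash
python3 - <<'E'
from workcell import bot
from h import *
f=bot.grab_frame("wrist")
s=bot.get_state(); Q=st(s); O=Opt(s,.066); print(O); gapcheck(f,O[1])
E
```

```text
t22.8 p [ 0.5711 -0.0632  0.2428] x [ 0.973  0.001 -0.229] y [-0.001  1.     0.001] F [-0.2 -0.9 -1.6] gap 0.0161 j [-0.39  0.61 -1.3  -1.66  0.38 -0.09]
[ 0.63078953 -0.06312267  0.20821711]
edges mm [(np.float64(-7.1), -444), (np.float64(-6.0), 328), (np.float64(-5.1), -336), (np.float64(4.5), 281), (np.float64(5.8), -400), (np.float64(7.3), 359)]
```

Centred in the slot (edges at -7.1 and +7.3 mm). I'll insert and release.

Request:
{"op": "arm_command", "data": {"plan": [[[0,0,0],[1.2,0,0.2],1],[[0,0,0],[1.2,0,0.2],1],[[0,0,0],[0.4,0,0],1],[[0,-1,0],[0,0,-0.4],1],[[0,0,0],[0,0,0],0.7],[[0,0,0],[0,0,0],0.6],[[0,0,0],[0,0,0],0.6],[[0,0,0],[0,0,0],0.6]]}}

```text
t: 23.55
tool_pos: [0.5989, -0.0643, 0.2396]
ee_rot: [-0.0, 0.105, -0.0, 0.994]
wrist_force: [-1.7, 0.4, 1.5]
finger_gap: 0.034
```

```bash
python3 - <<'E'
from workcell import bot
from h import *
s=bot.get_state(); Q=st(s); print(Opt(s,.066))
g=bot.grab_frame("side"); f=bot.grab_frame("wrist"); t=bot.grab_frame("top"); np.savez("s9.npz",**g); np.savez("t9.npz",**t)
cv2.imwrite("pics/m5.png",np.hstack([cv2.resize(f["pixels"][:,:,::-1],(480,360)),cv2.resize(g["pixels"][80:320,230:440,::-1],(315,360))]))
for fr in(t,g):
    for uv,a,m in blobs(fr,'red',30): print(uv,a,onplane(fr,uv,.014))
a=plan([((.55,-.063,.26),fwd(.25),.55,2.5)],state=s)
E
```

```text
t23.6 p [ 0.5989 -0.0643  0.2396] x [ 0.978 -0.001 -0.209] y [ 0.001  1.    -0.001] F [-1.7  0.4  1.5] gap 0.0340 j [-0.37  0.64 -1.23 -1.65  0.36 -0.08]
[ 0.65924917 -0.06434022  0.20621971]
[222.18691589 175.00934579] 107 [[0.5817049  0.26935902 0.014     ]]
[198.20689655 196.22988506] 87 [[0.49423547 0.36063425 0.014     ]]
[[[0.0,0.8,0.0],[-1.74,0.04,0.33],0.55],[[0.0,0.7,0.0],[-1.74,0.04,0.3],0.55],[[0.0,0.8,0.1],[-1.74,0.04,0.28],0.55]]
```

View pics/m5.png

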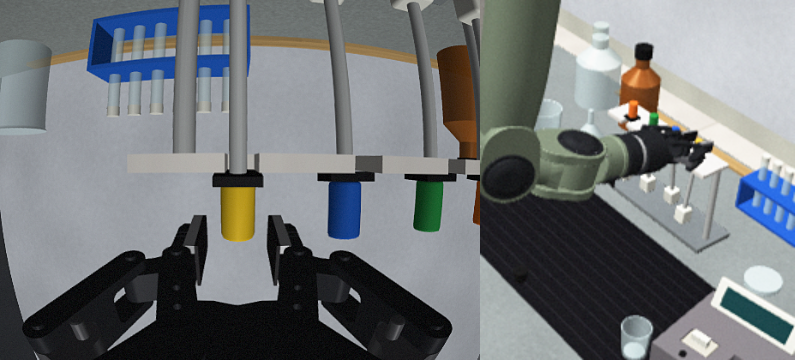

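All four probes hang by their flanges. The module hasn't moved. Next I retract and go above it.

```bash
python3 - <<'E'
from workcell import bot
from h import *
s=bot.get_state()
a=plan([((.53,-.063,.25),fwd(.35),.55,3)],state=s)
M=down(26.4-90,np.c_[[0,0,-1],[0,1,0],[1,0,0]]); print(M)
a=plan([((.48,.10,.24),fwd(1.57),.3,4)],start=a)
a=plan([((.475,.34,.22),M,0,4.2)],start=a)
E
```

```text
[[[0.0,2.7,0.0],[-2.32,0.04,-0.14],0.55],[[0.0,2.7,0.0],[-2.31,0.04,-0.24],0.55],[[0.0,2.6,0.1],[-2.3,0.04,-0.36],0.55]]
[[ 0.          0.89571176  0.44463518]
 [ 0.          0.44463518 -0.89571176]
 [-1.          0.          0.        ]]
[[[0.0,7.8,0.0],[-0.48,1.81,-0.29],0.3],[[0.0,7.8,0.0],[-0.44,1.81,-0.36],0.3],[[0.0,7.8,0.0],[-0.39,1.81,-0.41],0.3],[[0.0,7.8,0.0],[-0.33,1.81,-0.46],0.3],[[0.0,7.7,0.0],[-0.26,1.81,-0.5],0.3],[[0.0,7.8,0.0],[-0.19,1.81,-0.53],0.3],[[0.0,7.7,0.0],[-0.12,1.81,-0.55],0.3],[[0.0,7.8,0.0],[-0.04,1.82,-0.56],0.3]]
[[[0.1,7.7,0.0],[0.04,1.81,-0.57],0.3]]
[[[7.9,0.0,0.0],[0.25,3.0,-0.07],0],[[8.0,0.0,0.0],[0.25,2.96,-0.48],0],[[7.9,0.0,0.0],[0.25,2.87,-0.88],0],[[8.0,0.0,0.0],[0.25,2.72,-1.27],0],[[7.9,0.0,0.0],[0.25,2.52,-1.64],0],[[8.0,0.0,0.0],[0.25,2.27,-1.97],0],[[7.9,0.0,0.0],[0.25,1.97,-2.26],0],[[8.0,0.0,0.0],[0.24,1.64,-2.51],0]]
```

Request:
{"op": "arm_command", "data": {"plan": [[[0,0,0],[-2.5,0,0],0.55],[[0,2,0],[-2.5,0,0],0.55],[[0,2.7,0],[-2.3,0,-0.2],0.55],[[0,7.8,0],[-0.5,1.8,-0.3],0.5],[[0,7.8,0],[-0.4,1.8,-0.4],0.3],[[0,7.8,0],[-0.4,1.8,-0.4],0.3],[[0,7.8,0],[-0.3,1.8,-0.5],0.3],[[0,7.8,0],[-0.3,1.8,-0.5],0.3]]}}

```text
t: 24.5
tool_pos: [0.5367, -0.0097, 0.2463]
ee_rot: [0.004, 0.387, 0.0, 0.922]
wrist_force: [0.9, 0.5, -1.2]
finger_gap: 0.0597
```

Request:
{"op": "arm_command", "data": {"plan": [[[0,7.8,0],[-0.2,1.8,-0.5],0.3],[[0,7.8,0],[-0.1,1.8,-0.5],0.3],[[0,7.8,0],[0,1.8,-0.5],0.3],[[0,7.8,0],[0,1.8,-0.5],0.3],[[7.9,0,0],[0.2,3,0],0],[[8,0,0],[0.2,3,-0.5],0],[[8,0,0],[0.2,2.9,-0.9],0],[[8,0,0],[0.2,2.8,-1.3],0]]}}

```text
t: 25.3
tool_pos: [0.5183, 0.1876, 0.236]
ee_rot: [0.227, 0.595, -0.178, 0.75]
wrist_force: [-0.1, -0.1, -0.3]
finger_gap: 0.0855
```

Request:
{"op": "arm_command", "data": {"plan": [[[8,0,0],[0.2,2.5,-1.7],0],[[8,0,0],[0.2,2.3,-2],0],[[8,0,0],[0.2,2,-2.3],0],[[8,0,0],[0.2,1.6,-2.5],0],[[0,0,0],[0,0,0],0]]}}

```text
t: 25.8
tool_pos: [0.5194, 0.3167, 0.2278]
ee_rot: [0.433, 0.52, -0.34, 0.654]
wrist_force: [0.0, 1.0, -0.8]
finger_gap: 0.0854
```

```bash
python3 - <<'E'
from workcell import bot
from h import *
f=bot.grab_frame("wrist"); np.savez("w10.npz",**f); s=bot.get_state(); Q=st(s)
cv2.imwrite("pics/w10.png",f["pixels"][:,:,::-1])
for uv,a,m in blobs(f,'red',200):
    k=np.argwhere(m)[:,::-1]; r=cv2.minAreaRect(wplane(f,k,.014)[:,:2].astype(np.float32)*1000); print(uv,a,r)
px=f["pixels"].astype(int); wh=((px.min(2)>170)&(px.max(2)-px.min(2)<30)).astype(np.uint8)
n,l,q,c=cv2.connectedComponentsWithStats(wh)
for i in range(1,n):
    if 100<q[i,4]<5000:
        k=np.argwhere(l==i)[:,::-1]; w=wplane(f,c[i],.03)[0]
        if abs(w[0]-.492)<.08 and abs(w[1]-.358)<.08: print("white",c[i],q[i,4],w,cv2.minAreaRect(wplane(f,k,.03)[:,:2].astype(np.float32)*1000))
E
```

```text
t25.9 p [0.5191 0.3151 0.2276] x [ 0.229  0.005 -0.974] y [0.894 0.396 0.212] F [-0.7  0.  -0.4] gap 0.0851 j [ 0.46  0.38 -0.35  0.63 -0.1   1.61]
[215.72047244 118.4696288 ] 1778 ((493.0500793457031, 360.95843505859375), (34.34309768676758, 50.15793991088867), 26.820098876953125)
[265.92586002 241.81969158] 1686 ((579.5484619140625, 269.17681884765625), (43.30915069580078, 51.579383850097656), 37.576229095458984)
white [216.51798561 120.88489209] 556 [0.49287512 0.36118958 0.03      ] ((492.9085388183594, 361.07977294921875), (11.968831062316895, 29.881088256835938), 26.636455535888672)
```

View pics/w10.png

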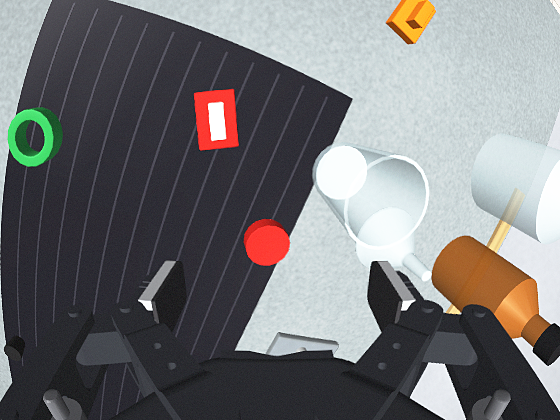

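The red module is clear at (216,119), with a measured outline of 34 × 50 mm. Its centre is (0.4929, 0.3611) and its yaw is 26.7°.

```bash
python3 - <<'E'
from workcell import bot
from h import *
s=bot.get_state(); Q=st(s); M=down(26.7-90,Q)
a=plan([((.4929,.3611,.13),M,.5,2.5)],state=s)
a=plan([((.4929,.3611,.089),M,.5,2)],start=a)
E
```

```text
t25.9 p [0.5191 0.3151 0.2276] x [ 0.229  0.005 -0.974] y [0.894 0.396 0.212] F [-0.7  0.  -0.4] gap 0.0851 j [ 0.46  0.38 -0.35  0.63 -0.1   1.61]
[[[-0.7,1.1,-2.4],[1.79,-0.52,-1.22],0.5],[[-0.7,1.1,-2.4],[1.83,-0.43,-1.19],0.5],[[-0.6,1.1,-2.4],[1.86,-0.33,-1.15],0.5],[[-0.7,1.0,-2.4],[1.9,-0.25,-1.12],0.5],[[-0.6,1.1,-2.5],[1.93,-0.15,-1.09],0.5]]
[[[0.0,0.0,0.0],[1.37,0.0,0.0],0.5],[[0.0,0.0,0.0],[1.36,0.0,0.0],0.5],[[0.0,0.0,0.0],[1.37,0.0,0.0],0.5]]
```

Request:
{"op": "arm_command", "data": {"plan": [[[-0.7,1.1,-2.4],[1.8,-0.5,-1.2],0.5],[[-0.7,1.1,-2.4],[1.8,-0.4,-1.2],0.5],[[-0.7,1.1,-2.4],[1.9,-0.3,-1.2],0.5],[[-0.7,1,-2.4],[1.9,-0.3,-1.1],0.5],[[-0.6,1.1,-2.4],[1.9,-0.2,-1.1],0.5],[[0,0,-1],[0.5,0,0],0.5]]}}

```text
t: 26.45
tool_pos: [0.4914, 0.3564, 0.1236]
ee_rot: [0.362, 0.608, -0.376, 0.599]
wrist_force: [-0.2, -0.2, -0.1]
finger_gap: 0.0429
```

```bash
python3 - <<'E'
from workcell import bot
from h import *
s=bot.get_state(); Q=st(s); M=down(26.7-90,Q)
a=plan([((.4929,.3611,.089),M,.5,2)],state=s)
E
```

```text
t26.4 p [0.4914 0.3564 0.1236] x [-0.021 -0.01  -1.   ] y [ 0.89   0.456 -0.024] F [-0.2 -0.2 -0.1] gap 0.0429 j [ 0.51  0.61 -0.24  0.75  0.    1.6 ]
[[[0.2,0.0,0.7],[1.73,0.22,-0.17],0.5],[[0.2,-0.1,0.7],[1.72,0.19,-0.17],0.5]]
```

Request:
{"op": "arm_command", "data": {"plan": [[[0.2,0,0.9],[1.6,0.25,-0.2],0.5],[[0.2,0,0.7],[1.4,0.2,-0.2],0.5],[[0,0,0],[0.5,0,0],0.5]]}}

```text
t: 26.75
tool_pos: [0.4951, 0.3589, 0.0885]
ee_rot: [0.373, 0.6, -0.37, 0.603]
wrist_force: [-0.2, 1.3, 0.2]
finger_gap: 0.0425
```

```bash
python3 - <<'E'
from workcell import bot
from h import *
s=bot.get_state(); Q=st(s); M=down(26.7-90,Q)
a=plan([((.4929,.3611,.089),M,.5,2)],state=s)
# meter: recess and fitted rib from first top/side pictures, and deck edges
t=dict(np.load("top0.npz"))
for n in("top0","side0","t9","s9"):
    f=dict(np.load(n+".npz")); hsv=cv2.cvtColor(f["pixels"],cv2.COLOR_RGB2HSV)
    cu=cv2.inRange(hsv,(3,70,80),(15,200,255)); k,l,st_,cc=cv2.connectedComponentsWithStats(cu)
    for i in range(1,k):
        w=onplane(f,cc[i],.045)[0]
        if st_[i,4]>30 and abs(w[0]-.46)<.06 and abs(w[1]+.38)<.06: print(n,cc[i],st_[i,4],w,cv2.minAreaRect(onplane(f,np.argwhere(l==i)[:,::-1],.043)[:,:2].astype(np.float32)*1000))
E
```

```text
t26.8 p [0.4951 0.3589 0.0885] x [ 0.006  0.001 -1.   ] y [0.894 0.449 0.006] F [-0.2  1.3  0.2] gap 0.0425 j [ 0.51  0.65 -0.28  0.64 -0.    1.61]
[[[0.0,0.1,-0.3],[-0.05,-0.09,-0.29],0.5]]
top0 [389.32673267 206.30693069] 101 [ 0.46685581 -0.38717555  0.045     ] ((467.20220947265625, -387.5273132324219), (30.733715057373047, 49.32745361328125), 10.70811653137207)
side0 [404.29050279 328.30726257] 179 [ 0.46675315 -0.38716762  0.045     ] ((468.2611999511719, -385.7261962890625), (26.791093826293945, 45.34883499145508), 9.982744216918945)
t9 [389.32323232 206.28282828] 99 [ 0.46694989 -0.38716315  0.045     ] ((467.2738952636719, -387.9064025878906), (30.733715057373047, 48.55585861206055), 10.70811653137207)
s9 [404.29050279 328.30726257] 179 [ 0.46675315 -0.38716762  0.045     ] ((468.2611999511719, -385.7261962890625), (26.791093826293945, 45.34883499145508), 9.982744216918945)
```

Request:
{"op": "arm_command", "data": {"plan": [[[0,0,-0.3],[0,-0.1,-0.4],0.5],[[0,0,0],[0,0,0],1],[[0,0,0],[0,0,0],1],[[0,0,0],[0,0,0],1],[[0,0,0],[0,0,0],1]], "force": 40}}

```text
t: 27.25
tool_pos: [0.4937, 0.3609, 0.0915]
ee_rot: [0.372, 0.6, -0.371, 0.603]
wrist_force: [0.4, -0.3, -0.7]
finger_gap: 0.0106
```

```bash
python3 - <<'E'
from workcell import bot
from h import *
s=bot.get_state(); Q=st(s); M=down(10.3-90,Q)
a=plan([((.48,.33,.23),Q,1,4.5)],state=s)
a=plan([((.44,-.37,.22),M,1,4.6)],start=a)
E
```

```text
t27.2 p [0.4937 0.3609 0.0915] x [ 0.004 -0.001 -1.   ] y [0.894 0.448 0.003] F [ 0.4 -0.3 -0.7] gap 0.0106 j [ 0.51  0.64 -0.27  0.65 -0.    1.62]
[[[0.0,0.0,0.0],[-3.46,-0.64,0.55],1],[[0.0,0.0,0.0],[-3.46,-0.64,0.54],1],[[0.0,0.0,0.0],[-3.46,-0.64,0.55],1],[[0.0,0.0,0.0],[-3.47,-0.65,0.54],1]]
[[[1.0,0.0,0.0],[0.07,-2.18,3.8],1],[[1.0,0.0,0.0],[0.07,-2.12,3.84],1],[[1.0,0.0,0.0],[0.07,-2.05,3.87],1],[[1.0,0.0,0.0],[0.07,-1.98,3.91],1],[[1.0,0.0,0.0],[0.07,-1.91,3.94],1],[[1.0,0.0,0.0],[0.07,-1.84,3.98],1],[[1.0,0.0,0.0],[0.07,-1.78,4.01],1],[[1.0,0.0,0.0],[0.07,-1.7,4.04],1]]
[[[1.0,0.0,0.0],[0.07,-1.63,4.07],1],[[1.0,0.0,0.0],[0.06,-1.56,4.09],1],[[1.1,0.0,0.0],[0.07,-1.49,4.12],1],[[1.0,0.0,0.0],[0.06,-1.41,4.15],1],[[1.1,0.0,0.0],[0.07,-1.34,4.17],1],[[1.0,0.0,-0.1],[0.06,-1.26,4.2],1],[[1.1,0.1,0.0],[0.07,-1.19,4.22],1],[[1.0,0.0,-0.1],[0.06,-1.11,4.23],1]]
```

Request:
{"op": "arm_command", "data": {"plan": [[[0,0,0],[-3.5,-0.6,0.5],1],[[0,0,0],[-3.5,-0.6,0.5],1],[[0,0,0],[-3.5,-0.6,0.5],1],[[0,0,0],[-3.5,-0.6,0.5],1],[[1,0,0],[0,-2.2,3.8],1],[[1,0,0],[0,-2.1,3.8],1],[[1,0,0],[0,-2,3.9],1],[[1,0,0],[0,-2,3.9],1]]}}

```text
t: 28.05
tool_pos: [0.4718, 0.1566, 0.2394]
ee_rot: [0.392, 0.587, -0.388, 0.593]
wrist_force: [0.6, 0.3, -0.6]
finger_gap: 0.0107
```

Request:
{"op": "arm_command", "data": {"plan": [[[1,0,0],[0,-1.9,3.9],1],[[1,0,0],[0,-1.8,4],1],[[1,0,0],[0,-1.8,4],1],[[1,0,0],[0,-1.7,4],1],[[1,0,0],[0,-1.6,4.1],1],[[1,0,0],[0,-1.6,4.1],1],[[1,0,0],[0,-1.5,4.1],1],[[1,0,0],[0,-1.4,4.2],1]]}}

```text
t: 28.85
tool_pos: [0.4523, -0.2073, 0.2432]
ee_rot: [0.434, 0.555, -0.427, 0.567]
wrist_force: [0.5, -0.2, -1.4]
finger_gap: 0.0106
```

```bash
python3 - <<'E'
from workcell import bot
from h import *
s=bot.get_state(); Q=st(s); M=down(10.3-90,Q)
a=plan([((.44,-.37,.22),M,1,4.6)],state=s)
E
```

```text
t28.9 p [ 0.4523 -0.2073  0.2432] x [ 0.019 -0.002 -1.   ] y [0.966 0.258 0.018] F [ 0.5 -0.2 -1.4] gap 0.0106 j [-0.58  0.27 -0.44  0.85  0.01  0.73]
[[[1.2,0.1,-0.3],[0.58,-1.36,3.85],1],[[1.1,0.1,-0.2],[0.58,-1.27,3.88],1],[[1.2,0.1,-0.3],[0.58,-1.19,3.9],1],[[1.1,0.1,-0.2],[0.58,-1.11,3.92],1]]
```

Request:
{"op": "arm_command", "data": {"plan": [[[1.2,0,0],[0.3,-1.3,4],1],[[1.1,0,0],[0.3,-1.2,4],1],[[1.2,0,0],[0.3,-1.1,4],1],[[1.2,0,0],[0.3,-1,4],1],[[0.4,0,0],[0.3,-0.8,4],1],[[0,0,0],[0.2,-0.5,4],1],[[0,0,0],[0,0,0],1]]}}

```text
t: 29.55
tool_pos: [0.4416, -0.4714, 0.2282]
ee_rot: [0.461, 0.53, -0.455, 0.547]
wrist_force: [0.2, 0.5, -0.2]
finger_gap: 0.011
```

```bash
python3 - <<'E'
from workcell import bot
from h import *
s=bot.get_state(); Q=st(s); f=bot.grab_frame("wrist"); np.savez("w11.npz",**f)
cv2.imwrite("pics/w11.png",f["pixels"][:,:,::-1])
hsv=cv2.cvtColor(f["pixels"],cv2.COLOR_RGB2HSV)
cu=cv2.inRange(hsv,(3,70,60),(15,200,255)); k,l,st_,cc=cv2.connectedComponentsWithStats(cu)
for i in range(1,k):
    if st_[i,4]>80: print(cc[i],st_[i,4],cv2.minAreaRect(wplane(f,np.argwhere(l==i)[:,::-1],.041)[:,:2].astype(np.float32)*1000))
for uv,a,m in blobs(f,'red',200):
    print('red',uv,a,cv2.minAreaRect(np.argwhere(m)[:,::-1].astype(np.float32)))
E
```

```text
t29.6 p [ 0.4416 -0.4714  0.2282] x [ 0.023 -0.008 -1.   ] y [0.987 0.16  0.022] F [ 0.2  0.5 -0.2] gap 0.0110 j [-0.94  0.54 -0.05  0.95  0.01  0.47]
[318.4206709  105.15004533] 2206 ((464.5262451171875, -388.93994140625), (30.330142974853516, 46.09653854370117), 10.095144271850586)
red [276.13871089 228.07915567] 2653 ((276.5, 234.0), (52.0, 69.0), 90.0)
```

View pics/w11.png

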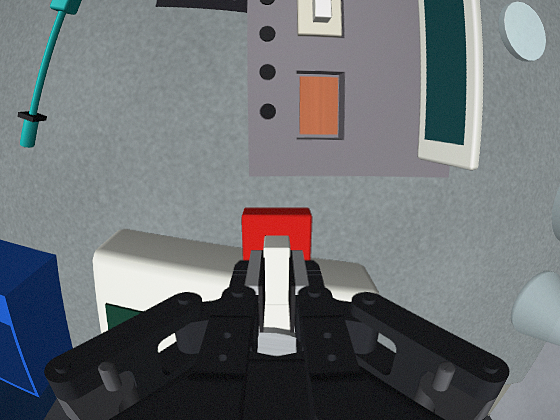

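The copper recess b is at (318,105) and the fitted module is above it at (320,10). The red module is held square, with the camera seeing its front edge at rows 208 to 260.

```bash
python3 - <<'E'
from workcell import bot
from h import *
f=dict(np.load("w11.npz")); px=f["pixels"].astype(int); g=px.mean(2)
print(px[100,285:360:3].tolist())
print([int(x) for x in g[60:150:2,318]])
m=np.zeros(g.shape,np.uint8); sub=np.s_[60:150,288:356]
m[sub]=((px[...,0]-px[...,2]>40)|(g<85))[sub]
n,l,q,c=cv2.connectedComponentsWithStats(m); i=1+np.argmax(q[1:,4])
k=np.argwhere(l==i)[:,::-1]
# pixel outlines: use pixel corners for extent
print(q[i],cv2.minAreaRect(wplane(f,k,.05)[:,:2].astype(np.float32)*1000))
# held module: body red top front edge etc
for uv,a,mm in blobs(f,'red',200):
    k=np.argwhere(mm)[:,::-1]; s=bot.get_state(); z=s["tool_pos"][2]-.0775
    print(z,cv2.minAreaRect(wplane(f,k[k[:,1]<262],z)[:,:2].astype(np.float32)*1000), wplane(f,[[242,209],[311,209],[242,217],[311,217]],z))
E
```

```text
[[134, 130, 136], [131, 128, 133], [136, 132, 137], [132, 129, 135], [135, 134, 140], [180, 100, 66], [186, 107, 77], [187, 109, 76], [190, 112, 79], [188, 109, 78], [192, 115, 81], [190, 111, 77], [187, 111, 77], [191, 114, 81], [184, 108, 75], [187, 110, 76], [187, 110, 79], [187, 110, 73], [81, 83, 88], [77, 76, 81], [139, 134, 141], [132, 131, 135], [129, 127, 135], [133, 129, 137], [136, 130, 137]]
[136, 135, 137, 135, 137, 125, 37, 128, 134, 130, 127, 127, 127, 126, 127, 129, 126, 125, 130, 127, 126, 128, 126, 129, 128, 130, 128, 128, 125, 126, 129, 127, 128, 128, 125, 128, 127, 131, 135, 50, 140, 135, 131, 134, 133]
[ 299   76   39   59 2208] ((463.247802734375, -389.335693359375), (29.245824813842773, 44.50250244140625), 10.095141410827637)
0.15053692917551537 ((440.31964111328125, -457.74359130859375), (33.54429626464844, 27.311124801635742), 8.819201469421387) [[ 0.42216684 -0.44724027  0.15053693]
 [ 0.45443361 -0.44223629  0.15053693]
 [ 0.4226764  -0.45119162  0.15053693]
 [ 0.45520037 -0.44616684  0.15053693]]
```

```bash
python3 - <<'E'
from workcell import bot
from h import *
f=dict(np.load("w11.npz")); px=f["pixels"].astype(int); g=px.mean(2)
m=np.zeros(g.shape,np.uint8); sub=np.s_[64:146,290:352]
m[sub]=((px[...,0]-px[...,2]>25)|(g<112))[sub]
m=cv2.morphologyEx(m,cv2.MORPH_CLOSE,np.ones((5,5)))
n,l,q,c=cv2.connectedComponentsWithStats(m); i=1+np.argmax(q[1:,4])
k=np.argwhere(l==i)[:,::-1].astype(float); k=np.vstack([k+d for d in([.4,.4],[-.4,-.4],[.4,-.4],[-.4,.4])])
r=cv2.minAreaRect(wplane(f,k,.05)[:,:2].astype(np.float32)*1000); print(q[i],r)
s=bot.get_state(); Q=st(s); 
c=np.array(r[0])/1000; M=down(r[2]-90,Q)
a=plan([((c[0],c[1],.17),M,1,3)],state=s)
E
```

```text
[ 296   70   49   70 3153] ((464.8020324707031, -388.78271484375), (37.593055725097656, 53.43760681152344), 9.783868789672852)
t29.6 p [ 0.4415 -0.4688  0.228 ] x [ 0.023 -0.005 -1.   ] y [0.987 0.162 0.021] F [-0.8  1.  -0.4] gap 0.0107 j [-0.94  0.54 -0.06  0.96  0.02  0.47]
[[[-0.1,0.1,-0.3],[1.45,0.87,-1.89],1],[[-0.1,0.1,-0.3],[1.45,0.88,-1.89],1],[[-0.1,0.2,-0.3],[1.45,0.89,-1.89],1],[[-0.2,0.1,-0.3],[1.46,0.89,-1.88],1]]
```

Request:
{"op": "arm_command", "data": {"plan": [[[0,0,-0.4],[1,1,-1.9],1],[[0,0,-0.4],[1.4,0.9,-1.9],1],[[-0.2,0.2,-0.4],[1.4,0.9,-1.9],1],[[-0.2,0.1,0],[1.4,0.8,-1.8],1],[[0,0,0],[0,0,-0.3],1]]}}

```text
t: 30.1
tool_pos: [0.4646, -0.3795, 0.1751]
ee_rot: [0.455, 0.541, -0.456, 0.541]
wrist_force: [-0.3, -0.2, -0.5]
finger_gap: 0.0109
```

```bash
cat >> h.py <<'E'
def modmove(s,z,c=(.4648,-.3888),yaw=9.8):
    Q=R.from_quat(s["ee_rot"]).as_matrix(); m=np.array(s["tool_pos"])+.0775*Q[:,0]-.0005*Q[:,2]
    M=down(yaw-90,Q); e=R.from_matrix(Q.T@M).as_rotvec(degrees=True)
    tgt=np.array([c[0],c[1],z])-.0775*M[:,0]+.0005*M[:,2]
    a=np.radians(yaw); d=m[:2]-np.array(c)
    print("rim",np.round(m,4),"err mm meter x,y",np.round(1000*np.array([d@[np.cos(a),np.sin(a)],d@[-np.sin(a),np.cos(a)]]),1),"turn",np.round(e,1),"shift cm",np.round(Q.T@(tgt-s["tool_pos"])*100,2))
E
python3 - <<'E'
from workcell import bot
from h import *
s=bot.get_state(); st(s); modmove(s,.075)
E
```

```text
t30.1 p [ 0.4646 -0.3795  0.1751] x [-0.    -0.001 -1.   ] y [ 0.986  0.17  -0.   ] F [-0.3 -0.2 -0.5] gap 0.0109 j [-0.81  0.53 -0.23  0.81 -0.    0.59]
rim [ 0.4645 -0.3791  0.0976] err mm meter x,y [1.3 9.6] turn [-0.   0.1  0. ] shift cm [ 2.27 -0.13  0.96]
```

Request:
{"op": "arm_command", "data": {"plan": [[[0,0,0],[0.8,-0.1,0.6],1],[[0,0,0],[0.8,0,0.3],1],[[0,0,0],[0.3,0,0.1],1],[[0,0,0],[0,0,0],1]]}}

```text
t: 30.5
tool_pos: [0.4658, -0.391, 0.157]
ee_rot: [0.455, 0.54, -0.456, 0.542]
wrist_force: [0.4, 0.8, -1.1]
finger_gap: 0.0106
```

```bash
python3 - <<'E'
from workcell import bot
from h import *
s=bot.get_state(); st(s); modmove(s,.066)
E
```

```text
t30.5 p [ 0.4658 -0.391   0.157 ] x [ 0.001 -0.004 -1.   ] y [0.985 0.171 0.001] F [ 0.4  0.8 -1.1] gap 0.0106 j [-0.82  0.56 -0.23  0.78 -0.    0.58]
rim [ 0.4658 -0.3908  0.0795] err mm meter x,y [ 0.6 -2.2] turn [ 0.   0.3 -0. ] shift cm [ 1.35 -0.06 -0.19]
```

Request:
{"op": "arm_command", "data": {"plan": [[[0,0.3,0],[0.6,-0.05,-0.2],1],[[0,0,0],[0.4,0,0],1]]}}

```text
t: 30.7
tool_pos: [0.4649, -0.3906, 0.1472]
ee_rot: [0.456, 0.54, -0.456, 0.541]
wrist_force: [-0.2, -0.4, -0.1]
finger_gap: 0.0107
```

```bash
python3 - <<'E'
from workcell import bot
from h import *
s=bot.get_state(); st(s); modmove(s,.055)
E
```

```text
t30.7 p [ 0.4649 -0.3906  0.1472] x [ 0.002 -0.    -1.   ] y [0.986 0.169 0.002] F [-0.2 -0.4 -0.1] gap 0.0107 j [-0.82  0.57 -0.24  0.76  0.    0.58]
rim [ 0.465  -0.3902  0.0697] err mm meter x,y [-0.1 -1.4] turn [-0.1  0.  -0.1] shift cm [ 1.47  0.02 -0.13]
```

Correct the 1.4 mm error and descend to the deck.

Request:
{"op": "arm_command", "data": {"plan": [[[0,0,0],[0.1,0,-0.2],1],[[0,0,0],[0.4,0,0],1],[[0,0,0],[0.4,0,0],1],[[0,0,0],[0.3,0,0],1]]}}

```text
t: 31.1
tool_pos: [0.4643, -0.3887, 0.1341]
ee_rot: [0.456, 0.54, -0.456, 0.541]
wrist_force: [-1.0, -0.5, -0.8]
finger_gap: 0.0109
```

```bash
python3 - <<'E'
from workcell import bot
from h import *
s=bot.get_state(); st(s); modmove(s,.050)
E
```

```text
t31.1 p [ 0.4643 -0.3887  0.1341] x [ 0.002 -0.    -1.   ] y [0.986 0.168 0.002] F [-1.  -0.5 -0.8] gap 0.0109 j [-0.82  0.58 -0.26  0.73  0.    0.58]
rim [ 0.4644 -0.3882  0.0566] err mm meter x,y [-0.3  0.6] turn [-0.1  0.  -0.1] shift cm [0.66 0.05 0.06]
```

It's inside the recess with no contact force. Now press.

Request:
{"op": "arm_command", "data": {"plan": [[[0,0,0],[0.3,0,0],1],[[0,0,0],[0.4,0,0],1],[[0,0,0],[0.4,0,0],1]]}}

```text
t: 31.4
tool_pos: [0.4645, -0.3888, 0.126]
ee_rot: [0.456, 0.54, -0.456, 0.541]
wrist_force: [-11.4, 9.5, 45.6]
finger_gap: 0.011
```

```bash
python3 - <<'E'
from workcell import bot
from h import *
s=bot.get_state(); st(s); modmove(s,.050)
E
```

```text
t31.4 p [ 0.4645 -0.3888  0.126 ] x [ 0.002 -0.001 -1.   ] y [0.986 0.169 0.002] F [-11.4   9.5  45.6] gap 0.0110 j [-0.82  0.59 -0.26  0.71  0.    0.58]
rim [ 0.4646 -0.3884  0.0485] err mm meter x,y [-0.1  0.4] turn [-0.1  0.1 -0.1] shift cm [-0.15  0.03  0.05]
```

Request:
{"op": "arm_command", "data": {"plan": [[[0,0,0],[-0.1,0,0],1],[[0,0,0],[0,0,0],0.6],[[0,0,0],[0,0,0],0.6],[[0,0,0],[0,0,0],0.6],[[0,0,0],[-2,0,0],0.6],[[0,0,0],[-3,0,0],0.6],[[0,0,0],[-3,0,0],0.6],[[0,0,0],[-3,0,2],0.6]]}}

```text
t: 32.2
tool_pos: [0.4653, -0.4042, 0.2339]
ee_rot: [0.456, 0.545, -0.454, 0.537]
wrist_force: [0.0, -1.1, -1.1]
finger_gap: 0.034
```

Request:
{"op": "arm_command", "data": {"plan": [[[0,0,0],[0,-1,4],0.6],[[0,0,0],[0,-1,4],0.6],[[0,0,0],[0,0,0],0.6],[[0,0,0],[0,0,0],0.6]]}}

```text
t: 32.6
tool_pos: [0.4612, -0.4922, 0.238]
ee_rot: [0.455, 0.542, -0.455, 0.541]
wrist_force: [0.8, 0.5, -0.3]
finger_gap: 0.034
```

```bash
python3 - <<'E'
from workcell import bot
from h import *
s=bot.get_state(); st(s); f=bot.grab_frame("wrist"); g=bot.grab_frame("side")
for uv,a,m in blobs(f,'red',200):
    k=np.argwhere(m)[:,::-1].astype(float); k=np.vstack([k+d for d in([.4,.4],[-.4,-.4],[.4,-.4],[-.4,.4])]); print(uv,a,cv2.minAreaRect(wplane(f,k,.05)[:,:2].astype(np.float32)*1000))
    zm=cv2.erode(m.astype(np.uint8),np.ones((3,3)))>0
    v,u=np.nonzero(zm); K=f["intrinsics"]; T=f["world_to_cam"]; c,d=wray(f,np.c_[u,v]); 
    dc=d@T[2,:3]; P=c+d*(f["z_map"][v,u]/dc)[:,None]; print("z",np.median(P[:,2]),np.percentile(P[:,2],[10,90]))
    u0,v0=int(uv[0]),int(uv[1])
    for du,dv in((-60,0),(0,60),(0,-60)):
        uu,vv=u0+du,v0+dv; c,d=wray(f,[[uu,vv]]); print("near",(c+d*f["z_map"][vv,uu]/(d@T[2,:3])[:,None])[0],f["pixels"][vv,uu])
cv2.imwrite("pics/m6.png",np.hstack([cv2.resize(f["pixels"][:,:,::-1],(400,300)),cv2.resize(g["pixels"][110:365,200:540,::-1],(400,300))]))
E
```

```text
t32.6 p [ 0.4612 -0.4922  0.238 ] x [-0.001  0.002 -1.   ] y [ 0.985  0.171 -0.   ] F [ 0.8  0.5 -0.3] gap 0.0340 j [-0.93  0.6   0.08  1.05  0.    0.47]
[303.48908524  80.32172557] 1924 ((464.42486572265625, -389.499267578125), (33.67141342163086, 50.267391204833984), 9.997694969177246)
z 0.04948907317249471 [0.04857797 0.05046216]
near [ 0.41764011 -0.39831478  0.05024738] [124 121 128]
near [ 0.47229122 -0.43758913  0.04843137] [124 119 124]
near [ 0.45534038 -0.34134151  0.05001639] [129 125 132]
```

View pics/m6.png

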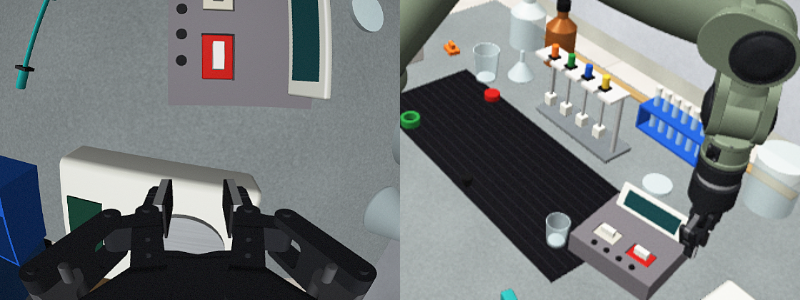

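The red module sits flush, with its top at 49.5 mm against a deck of about 50 mm and its centre within 1 mm. All four probes hang in the comb and the glassware is upright. One numeric check of the heads, then hand in.

```bash
python3 - <<'E'
from workcell import bot
from h import *
t=bot.grab_frame("top"); g=bot.grab_frame("side"); ok=0
for c in('orange','green','blue','yellow'):
    for n,f in(("top",t),("side",g)):
        for uv,a,m in blobs(f,c,8,s=110,v=50):
            w=onplane(f,uv,.225 if n=="top" else .215)[0]
            if .62<w[0]<.70 and abs(w[1])<.15: print(c,n,a,"holder xy mm",np.round((w[:2]-[.656,.0225])*1000))
E
```

```text
orange top 31 holder xy mm [-10.  84.]
orange side 34 holder xy mm [ 20. -44.]
orange side 201 holder xy mm [  10. -131.]
green top 27 holder xy mm [-6. 29.]
green side 63 holder xy mm [-5. 26.]
blue top 33 holder xy mm [ -4. -28.]
blue side 71 holder xy mm [ -4. -33.]
yellow top 32 holder xy mm [ -2. -84.]
yellow side 21 holder xy mm [ 15. -73.]
```

```bash
python3 -c "
from workcell import bot
print(bot.hand_in())"
```

```text
the job is handed in; nothing more can be done
None
```

The job is handed in: all four probes hang in the holder and the red module is pressed home in recess b. No verdict comes back at hand-in, so what follows is from my own last checks.

- **Probes:** each was gripped by the head, turned tip-down and set in its own slot: yellow in slot 0, blue in 1, green in 2 and orange in 3. The top view puts their heads 2–10 mm forward of the slot points; the limit is 16 mm. Orange is the furthest forward.
- **Side-view disagreement:** it agrees with the top view within about 5 mm for green and blue. It read 15 mm behind for yellow, and its only orange-coloured matches were in the wrong place. I put both down to bad colour masks on small, partly hidden heads. The last side picture shows all four hanging upright.
- **Module:** its red top measures about 49.5 mm high with the deck at about 50 mm, centred within about 1 mm, and its yaw matches the recess. The press peaked at about 46 N at the wrist against a 120 N limit. Some of that may count against the separate 40 N limit on the arm or gripper body, though I pressed only through the fingers.
- **Everything else:** the fitted module is still in recess a, and the small beaker, funnel and the glass beside the mat look upright in the last picture. The gripper is clear, touching nothing. About 33 s of the 210 s were used.

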